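# Close the hatch of the sanding box

## Robot

A 6-joint arm with a two-finger parallel gripper is mounted at the origin on the work surface. World frame = base frame: x ahead of the robot, y to its left, z up, the work surface at z = 0. Lengths are in mm, angles in rad, forces in N, time in s.
With the tool pointing down it reaches from about 400 to 925 mm from the base axis. Payload 12.5 kg.
Tool frame: the origin (TCP) lies at the very end of the fingers, on their centre line; the grasp point (between the pads) lies 19 mm behind it; x points along the fingers, y is the direction in which the jaws open and shut, and the axes are right-handed (so a half turn about x gives the same grasp; the last joint's range is limited). The gripper opens to 95 mm and grips with 3 to 60 N. Pads are 20 mm wide; open, the fingers measure 119 mm over their backs; the gripper's body (75 mm by 180 mm) begins 59 mm behind the grasp point.
Start: joints at [-1.27, 0.491, 1.559, -0, 1.092, -0.106], TCP at [247.32, -574.007, 174.761] pointing down, gripper open.
Joint ranges: [-3.1, 3.1], [-0.84, 2.19], [0.05, 2.79], [-1.13, 4.28], [0.06, 2.93], [-2.69, 2.69]. Speed limits (rad/s): [2.22, 2.22, 2.79, 3.14, 3.14, 3.14].

## Interface

Orientations are given as [roll, pitch, yaw] about the fixed x, y, z axes, in that order (R = Rz(yaw) Ry(pitch) Rx(roll)).
In Python, from cell import env, optics, job gives the robot as it stands.
- The arm moves only by the shell command python3 -m handwheel 'ROWS' [OPENING]. ROWS is JSON, a list of rows, each an object with "travel": the shift along the world's x, y, z in mm, a list of three; "roll": the turn about the world's z in degrees. In form: [{"travel": [dx, dy, dz], "roll": roll}, ...]. A call has 1 to 8 rows; each row is the pose to reach, as a shift and turn from the pose commanded when the call began; what a row does not reach only later rows make up. A row lasts 1/10 s, in which the tool goes at most 50 mm and 8.59 degrees, less where a joint would pass 70% of its speed; a pose out of reach is approached as far as the arm can. A call with a gripper value outside its range is refused whole. OPENING is the closure, from -1 (fully open) to 1 (shut), set as the call begins (- or left out, the last holds). The fingers move at their own pace and stop on an object; the grip force is fixed at half the most. Time passes only in rows, so rows that repeat a pose let the fingers close. It gives the time, the measured TCP pose, the force and the opening at its end, in the units of the state.
- env.state(): the state, without advancing time (a new reading comes with each control period).
- optics.read_camera(name): name is "scene" or "top" or "wrist"; returns the picture (480x640x3 uint8, red, green, blue); there is no depth.
- optics.camera_params(name): a dict with "fx", "fy", "cx", "cy" (pixels), "world_from_camera" (4x4, takes a point from camera to world coordinates). Camera axes: x right, y up, looking along -z (the intrinsics and any distortion apply to the point x, -y, -z); pixel columns grow to the right and rows downward; lengths in mm; the calibration is good to about 2 mm. The wrist camera is an equidistant fisheye: a pixel r from the principal point sees the ray r / f radians off the axis. A picture is of the moment at which its call begins: read the wrist's pose just before it. camera_params takes no time and is no camera call; for the wrist camera it gives the pose at the moment of the call.
- job.job_done(): hands the job in, once; it reports no verdict.
The state is a dict: "t": time; "joints": joint angles; "qvel": joint speeds; "tau": joint torques, N m; "eef_pos": TCP position; "tcp_rot": TCP orientation; "ft_force": force on the tool from outside, world axes, zero at the start; "moment": the same for the moment, N m; "opening": opening from 0.0 (shut) to 1.0 (fully open).
Only numpy, scipy, OpenCV 4.12 (cv2) and the standard library are available. Lean on these libraries where they do the work, as an engineer would, in place of code of your own. Each camera call takes 0.05 s, during which the arm holds its last target.

## Task

Close the dust hatch of the plywood sanding box: pick up its loose plywood cover, tilt its tongue in under the metal lip until it meets the wall, lay it down flat and press the other end until it clicks under the sprung catch, so that it lies flush all over. The hatch's frame is clamped a little differently each time, so feel for it and do not force the cover. Leave the other things on the bench where they are, and let go of the cover at the end.

Things in the scene. Friction and masses are not known exactly. Their poses are not given: they have to be found in the camera images.
- cover: the loose hatch cover: plywood, 150 x 100 x 18 mm, about 0.24 kg, flat on the bench, grip bar up, tongue pointing roughly to the robot (yaw within 0.45). Origin: centre of its underside; x lengthwise, y across, z up. Lower layer z 0-7 mm, x -75 to +75; upper layer z 7-18 mm, x -59 to +69 only; both 100 mm wide
- tongue (a point): the cover's tongue, where the lower layer stands out at the cover's -x end: 16 mm long, 7 mm thick, 88 mm wide. This point: middle of its lower outer edge, at x = -75, y = 0, z = 0 mm of the cover; axes of the cover
- grip (a point): the cover's wooden grip bar, along the cover's x in the middle of its top: 64 mm long (x -32 to +32), 16 mm wide, 30 mm high (z 18 to 48 mm of the cover). This point: middle of its top face; axes of the cover
- step (a point): the cover's other end: middle of the top edge of the upper layer (x = +69, z = 18 mm of the cover). Below it the 7 mm thick lower layer stands out by a further 6 mm: the step that the catch holds. The cover's top between the grip bar and this edge is free for pressing down
- sanding_box: plywood downdraft sanding box, fixed to the bench, 270 (x) by 340 (y) mm, 80 mm high, with suction holes on its left half and the hatch on its right. Origin: centre of its underside; x away from the robot (yaw within 0.2), z up. A ledge 20 mm wide runs round the hatch, with a hole inside. The cover has 1.5 mm play lengthwise and 2.5 mm sideways, each way
- hatch (a point): middle of the hatch's slot in the box, level with the ledge on which the cover lies (18 mm below the box's top); x points away from the robot, z up. The slot is 105 mm wide (y). In it sits the hatch frame, clamped anywhere up to 15 mm either way along x from this point: this is not measured. From the frame's middle its end walls stand at x = -76.5 and +76.5 mm. Home: cover's axes along these
- lip (a point): aluminium lip on the frame's -x end wall, over its whole width, flush with the box's top, overhanging 13 mm, underside 11 mm above the ledge. This point: its lower inner edge if the frame were in the middle (63.5 mm from hatch); truly up to 15 mm off along x. The tongue goes in tilted 0.15 to 0.3 rad, far end high, on the ledge in front of the lip, then to the wall; flat it does not fit
- catch_tip (a point): tip of the sprung catch, 30 mm wide, on the frame's +x end wall: 5.5 mm inside the wall, 10 mm above the ledge. This point is where it would be with the frame in the middle (up to 15 mm off along x). From the tip its nose slopes up and back to the wall. The tucked cover comes to rest on it, tilted about 0.1 rad; 5 to 14 N pressed down near the cover's end snaps the step under it
- push_block: a bystander: push block with a rubber sole, 150 by 76 mm, with a bridge-like handle 81 mm high, no tongue; origin at the centre of its underside. It lies beside the cover, on its left or right (they swap)
- jar: a bystander: glass jar with steel lid, 68 mm across, 100 mm high, standing beyond the cover, near the box; origin at the centre of its underside
- sand_block: a bystander: cork sanding block 110 by 65 by 35 mm lying on the sanding box, left of the hatch; origin at the centre of its underside
- offcut: a bystander: wooden offcut 70 by 150 by 35 mm lying beyond the cover; origin at the centre of its underside

How it is judged:
By the outcome, as a careful person would: the job done as asked, in the order asked, and still so for the second after the job is handed in, with the robot touching nothing.
It also fails if it takes over 54 s, if anything falls off the work surface, if the arm or the gripper's body presses on something with over 40 N, if the wrist force passes 120 N, or if a joint passes its speed limit or range.

## Working session

There is one attempt and no reset: what is moved stays moved. The work goes in short steps, Python scripts to look and compute and a shell command to move; the robot and the scene stay as the last step left them, time stands still between calls to the robot, and variables do not carry over. Pictures are saved under pics/ and viewed, and the job is handed in when it is done.

```bash
ls; mkdir -p pics; python3 - <<'E'
from cell import env, optics, job
import cv2
print(env.state())
for n in ["scene","top","wrist"]:
    print(n,optics.camera_params(n))
    cv2.imwrite(f"pics/a_{n}.png",optics.read_camera(n)[:,:,::-1])
E
```

```text
pics
{'t': 0.0, 'joints': array([-1.26960673e+00,  4.91592697e-01,  1.55945652e+00,  1.85421178e-05,
        1.09171930e+00, -1.05572605e-01]), 'qvel': array([-9.14423491e-05, -9.27599814e-04, -1.29571008e-03,  3.09856596e-04,
       -1.83577482e-04,  3.29851250e-04]), 'tau': array([ 1.45125647e-03, -6.12651014e+01, -2.58175439e+01,  6.92980131e-02,
        4.83199744e-02, -9.55431301e-05]), 'eef_pos': array([ 247.22595673, -573.69984851,  174.13876092]), 'tcp_rot': array([-1.69035315,  1.56962035,  1.85799315]), 'ft_force': array([0.4172084 , 0.42043119, 0.42500508]), 'moment': array([ 0.01379618, -0.02343095,  0.00719634]), 'opening': 1.0024952170104195}
scene {'fx': 522.4383973406934, 'fy': 522.4383973406934, 'cx': 317.73579117852995, 'cy': 233.78709118154754, 'world_from_camera': array([[-1.24823767e-03, -7.45327969e-01,  6.66696828e-01,
         1.26416499e+03],
       [ 9.99874851e-01,  9.58427193e-03,  1.25866916e-02,
        -7.00300066e+00],
       [-1.57710170e-02,  6.66629103e-01,  7.45222728e-01,
         8.49990105e+02],
       [ 0.00000000e+00,  0.00000000e+00,  0.00000
[... 279 characters left out ...]
992542e-03, -5.55463826e-03,
         6.65009779e+00],
       [-6.20449178e-03,  9.75804091e-02,  9.95208304e-01,
         1.40138915e+03],
       [ 0.00000000e+00,  0.00000000e+00,  0.00000000e+00,
         1.00000000e+00]])}
wrist {'fx': 371.64829954431775, 'fy': 371.64829954431775, 'cx': 319.83666819834076, 'cy': 231.41176984932778, 'world_from_camera': array([[ 3.94890302e-01,  8.93280631e-01,  2.14735565e-01,
         3.07221081e+02],
       [-9.18726568e-01,  3.84402558e-01,  9.04221562e-02,
        -5.48313753e+02],
       [-1.77253982e-03, -2.32990102e-01,  9.72477491e-01,
         3.84520711e+02],
       [ 0.00000000e+00,  0.00000000e+00,  0.00000000e+00,
         1.00000000e+00]])}
```

View pics/a_scene.png

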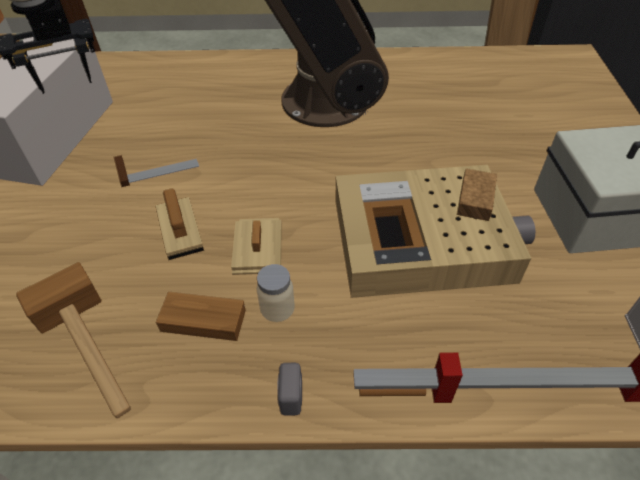

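View pics/a_top.png

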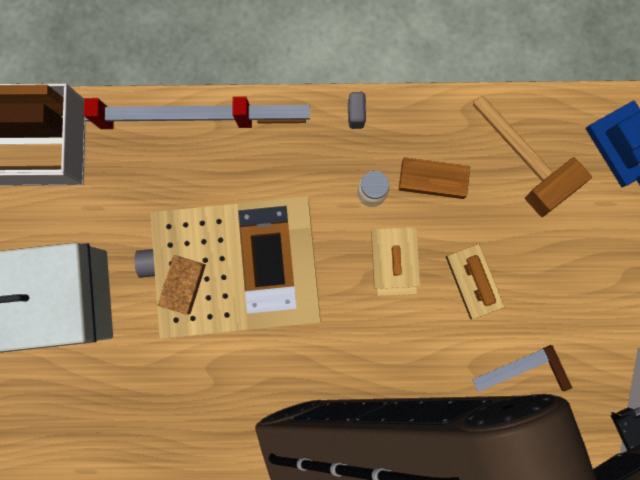

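View pics/a_wrist.png

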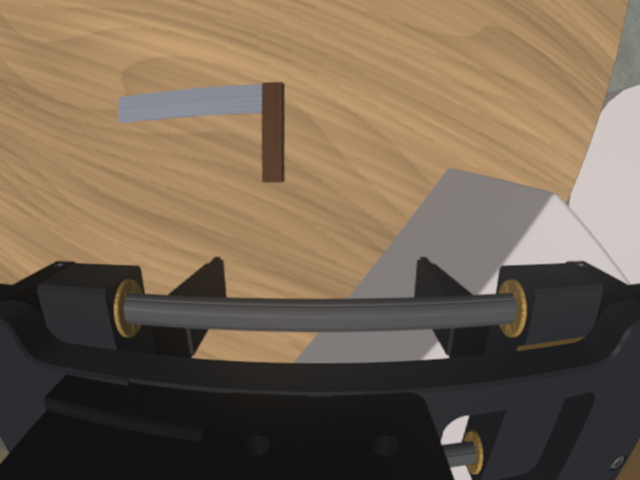

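```bash
cat > h.py <<'E'
from cell import env, optics, job
import cv2, numpy as np
def ray(P,u,v):
    M=np.array(P['world_from_camera']);d=np.array([(u-P['cx'])/P['fx'],-(v-P['cy'])/P['fy'],-1.])
    return M[:3,3],M[:3,:3]@d
def cast(P,u,v,z):
    o,d=ray(P,u,v);return o+d*(z-o[2])/d[2]
def rayw(P,u,v):
    x,y=u-P['cx'],v-P['cy'];r=np.hypot(x,y);t=r/P['fx'];s=np.sin(t)/max(r,1e-9)
    M=np.array(P['world_from_camera']);return M[:3,3],M[:3,:3]@np.array([x*s,-y*s,-np.cos(t)])
def castw(P,u,v,z):
    o,d=rayw(P,u,v);return o+d*(z-o[2])/d[2]
def proj(P,p):
    M=np.array(P['world_from_camera']);c=M[:3,:3].T@(np.asarray(p)-M[:3,3])
    return np.array([P['cx']+P['fx']*c[0]/-c[2],P['cy']-P['fy']*c[1]/-c[2]])
def projw(P,p):
    M=np.array(P['world_from_camera']);c=M[:3,:3].T@(np.asarray(p)-M[:3,3]);x,y,z=c[0],-c[1],-c[2]
    n=np.hypot(x,y);t=np.arctan2(n,z);return np.array([P['cx']+P['fx']*t*x/n,P['cy']+P['fx']*t*y/n])
E
python3 - <<'E'
import cv2
a=cv2.imread('pics/a_top.png')
cv2.imwrite('pics/b1.png',cv2.resize(a[190:345,140:330],None,fx=4,fy=3.8,interpolation=cv2.INTER_CUBIC)[:600])
cv2.imwrite('pics/b2.png',cv2.resize(a[215:325,360:510],None,fx=5,fy=5,interpolation=cv2.INTER_CUBIC))
E
```

```text
(no output)
```

View pics/b1.png

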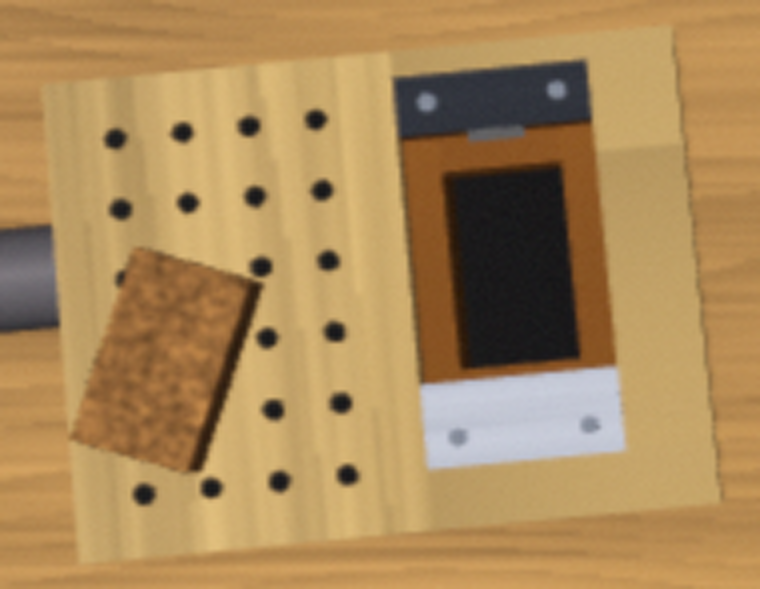

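View pics/b2.png

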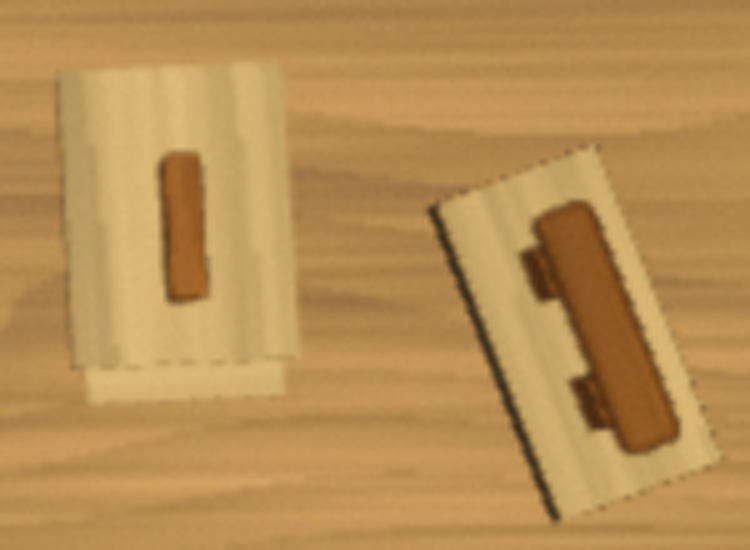

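```bash
python3 - <<'E'
from h import *
P=optics.camera_params("top")
def c1(x,y,z): return cast(P,140+(x+.5)/4-.5,190+(y+.5)/3.8-.5,z)
def c2(x,y,z): return cast(P,360+(x+.5)/5-.5,215+(y+.5)/5-.5,z)
f=lambda n,p:print(n,np.round(p,1))
box={k:c1(*k,80) for k in [(42,86),(672,26),(721,502),(80,563)]}
B=list(box.values()); f('box',np.array(B)); print([np.linalg.norm(B[i]-B[(i+1)%4]) for i in range(4)])
d=B[1]-B[2]+B[0]-B[3]; print('box yaw',np.arctan2(d[1],d[0])); 
d=B[0]-B[1]+B[3]-B[2]; print('box yaw y',np.arctan2(-d[0],d[1])); f('boxc',sum(B)/4)
for n,xy in dict(lipin_l=(420,382),lipin_r=(614,365),lipout_l=(429,468),lipout_r=(626,450),dk_l_out=(393,78),dk_r_out=(585,60),dk_l_in=(400,138),dk_r_in=(592,121)).items(): f(n,c1(*xy,80))
f('tip',c1(495,135,72)); 
for n,xy in dict(hl=(445,173),hr=(560,164),hbr=(580,357),hbl=(464,368)).items(): f(n,c1(*xy,62))
C=[c2(*k,18) for k in [(60,71),(281,62),(298,357),(71,368)]]
f('cover up',np.array(C)); print([np.linalg.norm(C[i]-C[(i+1)%4]) for i in range(4)])
d=C[0]-C[3]+C[1]-C[2]; print('yaw',np.arctan2(d[1],d[0])); d=C[0]-C[1]+C[3]-C[2]; print(np.arctan2(-d[0],d[1]))
f('tong l',c2(88,403,7));f('tong r',c2(283,395,7))
G=[c2(*k,48) for k in [(162,154),(198,152),(207,297),(171,301)]]
f('grip',np.array(G)); f('gc',sum(G)/4); print([np.linalg.norm(G[i]-G[(i+1)%4]) for i in range(4)])
d=G[0]-G[3]+G[1]-G[2]; print('yaw',np.arctan2(d[1],d[0]))
E
```

```text
box [[642.6 384.2  80. ]
 [674.5  45.7  80. ]
 [406.9  21.   80. ]
 [375.4 358.6  80. ]]
[np.float64(339.97068272935036), np.float64(268.72710740747954), np.float64(339.11929238832073), np.float64(268.45557684287144)]
box yaw 0.09383491089052834
box yaw y 0.09333280517192265
boxc [524.8 202.4  80. ]
lipin_l [474.3 180.1  80. ]
lipin_r [483.1  77.2  80. ]
lipout_l [426.6 175.1  80. ]
lipout_r [435.9  71.   80. ]
dk_l_out [645.8 195.6  80. ]
dk_r_out [655.3  92.5  80. ]
dk_l_in [611.6 191.6  80. ]
dk_r_in [620.5  88.8  80. ]
tip [614.  141.5  72. ]
hl [593.7 169.6  62. ]
hr [598.4 107.3  62. ]
hbr [488.4  96.5  62. ]
hbl [482.6 158.8  62. ]
cover up [[ 611.3  -95.3   18. ]
 [ 614.6 -194.2   18. ]
 [ 482.8 -199.    18. ]
 [ 478.6  -98.3   18. ]]
[np.float64(98.95950709382318), np.float64(131.94487951118006), np.float64(100.74589964156607), np.float64(132.7504710470086)]
yaw 0.02941693581845816
0.037870445498937574
tong l [ 463.3 -106.5    7. ]
tong r [ 466.3 -193.6    7. ]
grip [[ 570.7 -137.1   48. ]
 [ 571.4 -152.8   48. ]
 [ 508.1 -155.6   48. ]
 [ 506.4 -139.9   48. ]]
gc [ 539.2 -146.4   48. ]
[np.float64(15.741072141757778), np.float64(63.4191390819491), np.float64(15.750828747664826), np.float64(64.28733199246537)]
yaw 0.0434795804774012
```

```bash
python3 - <<'E'
from h import *
from scipy.spatial.transform import Rotation as R
s=env.state()
r=R.from_euler('xyz',s['tcp_rot']).as_matrix();print(r.round(3)); y=r[:,1];print('jaw yaw deg',np.degrees(np.arctan2(y[1],y[0])))
P=optics.camera_params("top")
for u,v,z in [(374,183,100),(400,160,35),(470,165,35),(468,195,35),(400,188,35)]: print(cast(P,u,v,z).round(0))
E
```

```text
[[-0.     0.396 -0.918]
 [ 0.001 -0.918 -0.396]
 [-1.    -0.001 -0.   ]]
jaw yaw deg -66.69409519305151
[699. -96. 100.]
[ 764. -160.   35.]
[ 751. -315.   35.]
[ 683. -309.   35.]
[ 700. -158.   35.]
```

```bash
python3 -m handwheel '[{"travel":[28,40,0],"roll":-5},{"travel":[56,80,0],"roll":-10},{"travel":[84,118,0],"roll":-15},{"travel":[112,156,0],"roll":-21.1},{"travel":[140,195,0],"roll":-21.1},{"travel":[168,234,0],"roll":-21.1},{"travel":[196,273,0],"roll":-21.1},{"travel":[224,312,0],"roll":-21.1}]' 0
python3 -m handwheel '[{"travel":[28,38,0],"roll":0},{"travel":[56,76,-10],"roll":0},{"travel":[83,116,-40],"roll":0},{"travel":[83,116,-75],"roll":0},{"travel":[83,116,-75],"roll":0},{"travel":[83,116,-75],"roll":0}]'
python3 - <<'E'
from h import *
P=optics.camera_params("wrist")
cv2.imwrite('pics/c1.png',optics.read_camera("wrist")[:,:,::-1])
s=env.state();print(s['eef_pos'],s['tcp_rot'],s['t'],s['ft_force'])
for p in [(571,-145.6,48),(507,-147,48),(464.8,-150,0),(464.8,-150,7)]: print(projw(P,p))
E
```

```text
t: 0.95
eef_pos: [472.1, -260.3, 174.8]
tcp_rot: [0.967, 1.571, -2.137]
ft_force: [1.2, -0.6, 1.0]
opening: 0.503
t: 1.55
eef_pos: [554.1, -146.3, 100.0]
tcp_rot: [-0.269, 1.569, 2.912]
ft_force: [-0.3, -0.1, 0.6]
opening: 0.5
[ 554.5225915  -146.86499566  101.00038819] [ 2.52897763  1.56989559 -0.57471518] 1.6 [0.69447984 0.12092509 0.31346981]
[320.03202    211.45862928]
[318.68463404 294.10146285]
[320.47631373 315.46082586]
[320.47733206 318.87375494]
```

View pics/c1.png

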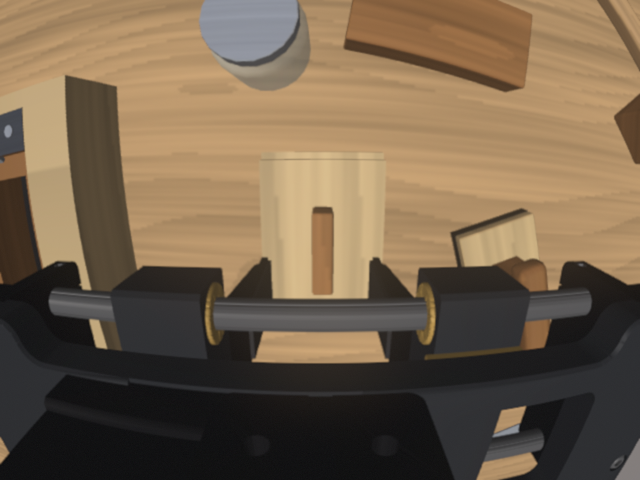

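The wrist view shows the grip bar at columns 312–333, rows 207–294. The prediction was column 320, rows 211–294, so the pose agrees. Next I descend and grip.

```bash
python3 -m handwheel '[{"travel":[0,0,-40],"roll":0},{"travel":[0,0,-65],"roll":0},{"travel":[0,0,-74],"roll":0},{"travel":[0,0,-74],"roll":0}]'
python3 -m handwheel '[{"travel":[0,0,0],"roll":0},{"travel":[0,0,0],"roll":0},{"travel":[0,0,0],"roll":0},{"travel":[0,0,0],"roll":0},{"travel":[0,0,0],"roll":0},{"travel":[0,0,0],"roll":0}]' 1
python3 -m handwheel '[{"travel":[0,0,10],"roll":0},{"travel":[0,0,40],"roll":0},{"travel":[0,0,80],"roll":0},{"travel":[0,0,110],"roll":0},{"travel":[0,0,110],"roll":0},{"travel":[0,0,110],"roll":0}]'
python3 - <<'E'
from h import *
cv2.imwrite('pics/c2.png',optics.read_camera("wrist")[:,:,::-1])
E
```

```text
t: 2.0
eef_pos: [554.4, -146.9, 26.4]
tcp_rot: [2.277, 1.571, -0.827]
ft_force: [-0.7, 1.0, -0.6]
opening: 0.501
t: 2.6
eef_pos: [554.4, -146.0, 25.9]
tcp_rot: [2.279, 1.571, -0.824]
ft_force: [0.8, -0.8, -0.2]
opening: 0.049
t: 3.2
eef_pos: [554.4, -146.0, 136.6]
tcp_rot: [2.66, 1.569, -0.443]
ft_force: [-0.6, 0.5, -0.5]
opening: 0.005
```

View pics/c2.png

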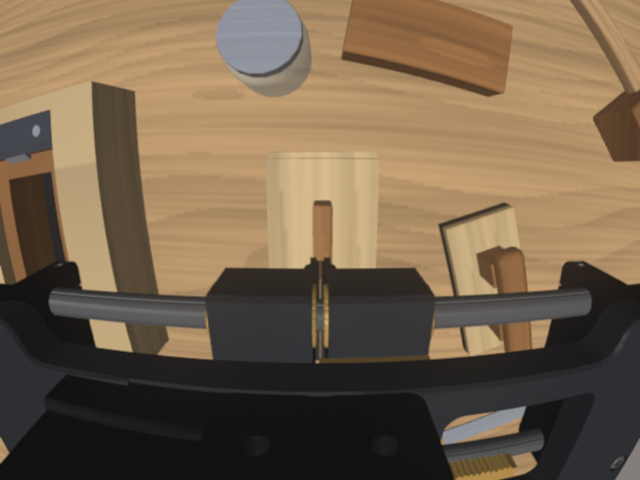

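```bash
python3 - <<'E'
from h import *
a=optics.read_camera("top")[:,:,::-1]; b=optics.read_camera("scene")[:,:,::-1]
cv2.imwrite('pics/d1.png',cv2.resize(a[190:345,300:490],None,fx=4,fy=3.8,interpolation=cv2.INTER_CUBIC))
cv2.imwrite('pics/d2.png',cv2.resize(b[130:290,150:350],None,fx=4,fy=3.7,interpolation=cv2.INTER_CUBIC))
P=optics.camera_params("scene")
print(proj(P,env.state()['eef_pos']), env.state()['eef_pos'])
E
```

```text
[252.13078996 207.17157524] [ 553.76911204 -145.8102623   134.78402801]
```

View pics/d1.png

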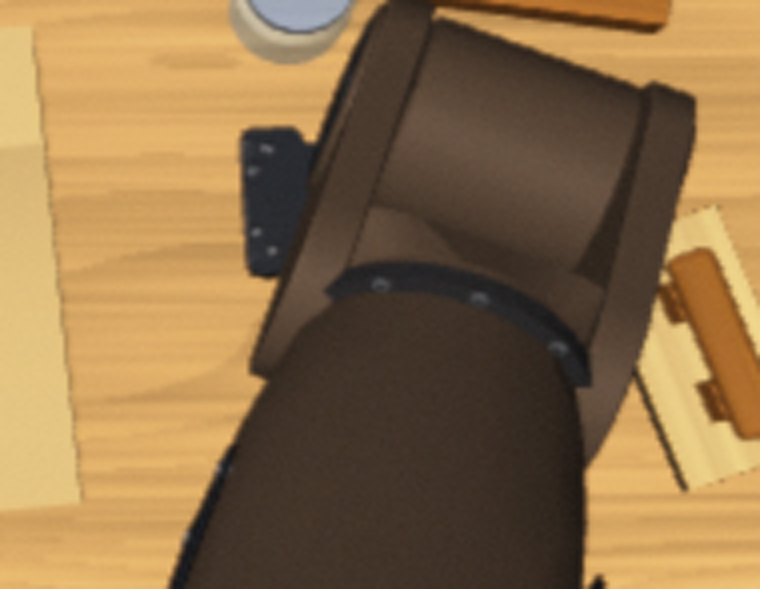

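View pics/d2.png

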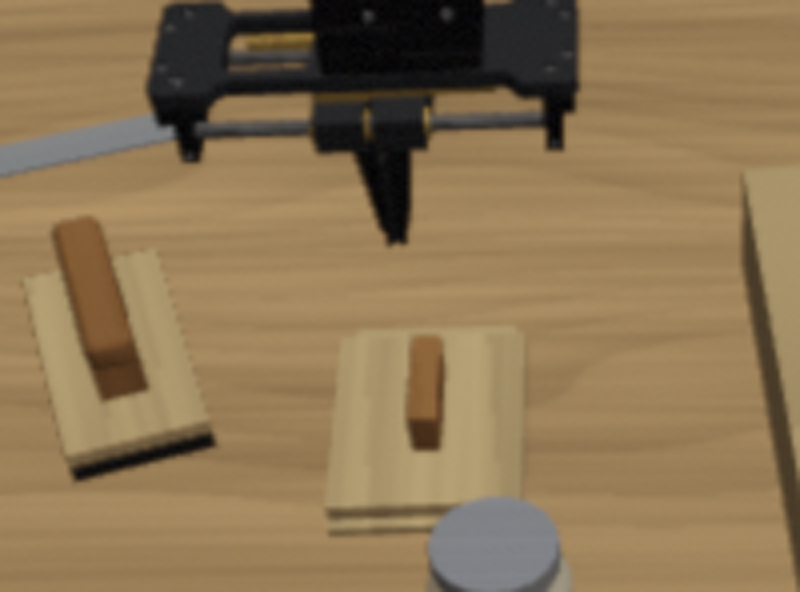

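```bash
python3 - <<'E'
from h import *
P=optics.camera_params("scene")
print(proj(P,(247.3,-574,174.8)))
j=np.array([0.396,-.918,0])
for o in (0,30): 
  for s in(-47,47): print(o,proj(P,np.array([247.3,-574,174.8+o])+s*j))
for dx,dz in [(0,0),(0,20),(0,30),(0,35),(-20,0),(-30,0)]: print(dx,dz,proj(P,(553.8+dx,-145.8,134.8+dz)))
a=cv2.imread('pics/a_scene.png');cv2.imwrite('pics/d3.png',cv2.resize(a[0:120,0:160],None,fx=5,fy=5,interpolation=cv2.INTER_CUBIC))
Pw=optics.camera_params("wrist");print(Pw['world_from_camera'])
E
```

```text
[ 73.71387022 100.84669156]
0 [94.91683416 95.94220275]
0 [ 52.08318066 105.85011821]
30 [90.47730091 84.45428273]
30 [46.72254471 94.3179082 ]
0 0 [252.13383329 207.17707456]
0 20 [250.98371243 199.76622502]
0 30 [250.39561254 195.97677996]
0 35 [250.09821617 194.06049458]
-20 0 [253.00279096 199.90168008]
-30 0 [253.42881916 196.33473621]
[[ 3.76611840e-02  9.71260724e-01  2.35019660e-01  6.19337822e+02]
 [-9.99289017e-01  3.70187841e-02  7.14628050e-03 -1.43621209e+02]
 [-1.75924048e-03 -2.35121702e-01  9.71964346e-01  3.44966147e+02]
 [ 0.00000000e+00  0.00000000e+00  0.00000000e+00  1.00000000e+00]]
```

View pics/d3.png

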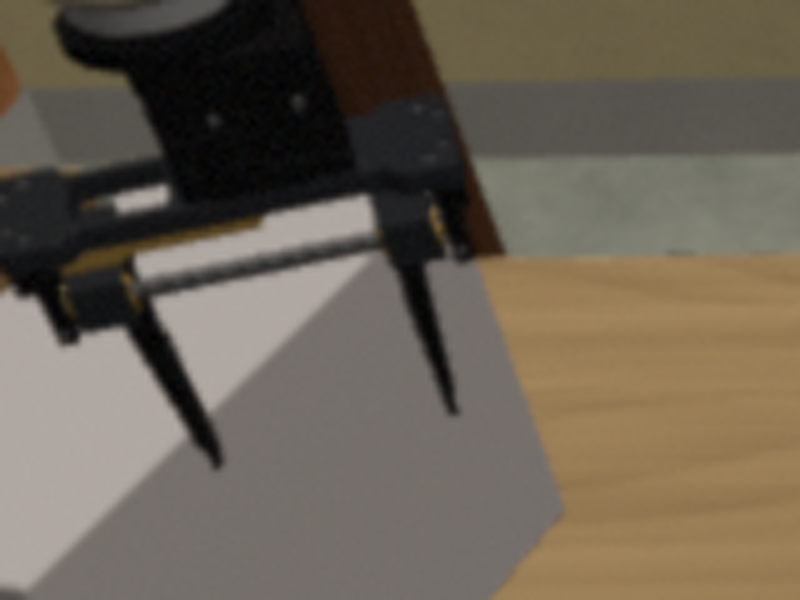

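```bash
python3 - <<'E'
from h import *
P=optics.camera_params("scene")
for p in [(571,-137,48),(571,-153.5,48),(507,-139.5,48),(507,-155.5,48)]:
    q=proj(P,p);print((q[0]-150)*4,(q[1]-130)*3.7)
E
```

```text
441.6408842855178 419.05231483133576
409.2107527432913 419.33340165795875
445.92882417293345 334.2279782604447
415.696409217245 334.50547837112515
```

Fingertips in the scene view, (91,82)/(43,93) at the start and (249.5,195.7) now, sit about 31 mm above the reported TCP. The same camera reproduces the bar's corners to about 1 px. So the fingers end about 31 mm short of the TCP, and they closed above the bar. I'll regrip with that correction.

```bash
python3 -m handwheel '[{"travel":[0,0,-30],"roll":0},{"travel":[0,0,-60],"roll":0},{"travel":[0,0,-90],"roll":0},{"travel":[0,0,-110],"roll":0},{"travel":[0,0,-110],"roll":0}]' 0
python3 -m handwheel '[{"travel":[0,0,-12],"roll":0},{"travel":[0,0,-22],"roll":0},{"travel":[0,0,-31],"roll":0},{"travel":[0,0,-31],"roll":0}]'
python3 -m handwheel '[{"travel":[0,0,0],"roll":0},{"travel":[0,0,0],"roll":0},{"travel":[0,0,0],"roll":0},{"travel":[0,0,0],"roll":0},{"travel":[0,0,0],"roll":0},{"travel":[0,0,0],"roll":0}]' 1
```

```text
t: 3.85
eef_pos: [552.4, -145.3, 22.5]
tcp_rot: [-0.395, 1.564, 2.785]
ft_force: [0.2, 0.8, 0.8]
opening: 0.368
t: 4.25
eef_pos: [553.9, -145.9, -6.2]
tcp_rot: [-0.348, 1.569, 2.832]
ft_force: [-0.7, -0.3, 0.0]
opening: 0.501
t: 4.85
eef_pos: [554.6, -146.2, -4.9]
tcp_rot: [2.454, 1.57, -0.649]
ft_force: [-0.0, -0.8, 3.8]
opening: 0.161
```

```bash
python3 -m handwheel '[{"travel":[0,0,10],"roll":0},{"travel":[0,0,40],"roll":0},{"travel":[0,0,80],"roll":0},{"travel":[0,0,110],"roll":0},{"travel":[0,0,130],"roll":0},{"travel":[0,0,130],"roll":0}]'
python3 - <<'E'
from h import *
b=optics.read_camera("scene")[:,:,::-1]
cv2.imwrite('pics/e2.png',cv2.resize(b[80:290,120:420],None,fx=2.6,fy=2.6,interpolation=cv2.INTER_CUBIC))
E
```

```text
t: 5.45
eef_pos: [555.3, -146.2, 127.7]
tcp_rot: [2.741, 1.566, -0.362]
ft_force: [-0.3, 0.1, -3.0]
opening: 0.167
```

View pics/e2.png

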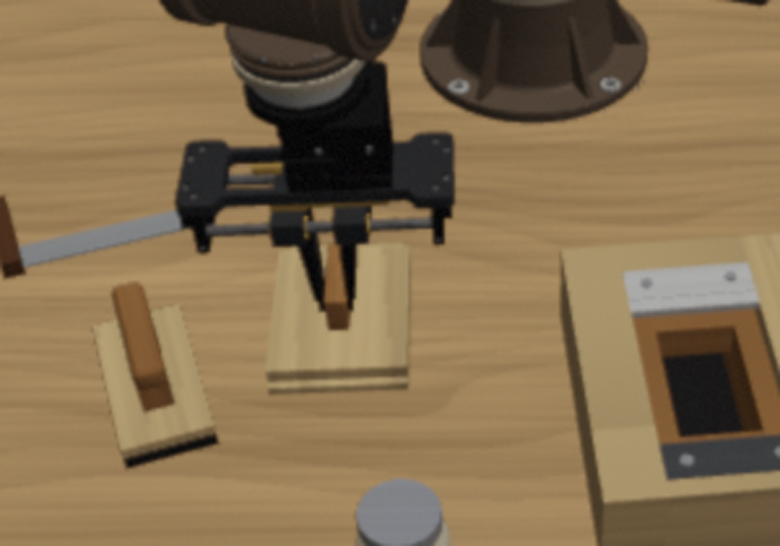

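The cover is held and lifted. Next I turn it 93° and bring its far end over the box's right rim, to tilt it in the grip there.

```bash
python3 -m handwheel '[{"travel":[-1,10,0],"roll":8},{"travel":[-2,20,0],"roll":16},{"travel":[-3,32,0],"roll":24},{"travel":[-4,45,0],"roll":32},{"travel":[-5,58,0],"roll":40},{"travel":[-6,70,0],"roll":48},{"travel":[-7,82,0],"roll":56},{"travel":[-8,94,0],"roll":64}]'
python3 -m handwheel '[{"travel":[-1,10,0],"roll":8},{"travel":[-2,20,0],"roll":16},{"travel":[-2,31,0],"roll":24},{"travel":[-2,41,0],"roll":29.2},{"travel":[-2,41,0],"roll":29.2},{"travel":[-2,41,0],"roll":29.2}]'
python3 - <<'E'
from h import *
print(env.state()['eef_pos'],env.state()['ft_force'],env.state()['moment'])
b=optics.read_camera("scene")[:,:,::-1]
cv2.imwrite('pics/f2.png',cv2.resize(b[80:290,180:480],None,fx=2.6,fy=2.6,interpolation=cv2.INTER_CUBIC))
E
```

```text
t: 6.3
eef_pos: [545.3, -51.3, 123.0]
tcp_rot: [-1.394, 1.568, 2.909]
ft_force: [0.2, -0.2, -2.3]
opening: 0.167
t: 6.9
eef_pos: [543.8, -11.0, 123.7]
tcp_rot: [-1.774, 1.569, 3.031]
ft_force: [0.3, -0.5, -2.5]
opening: 0.17
[543.78125487 -11.00707777 123.71796814] [ 0.28696871 -0.48277366 -2.51157179] [ 0.0105908  -0.14555556  0.0091742 ]
```

View pics/f2.png

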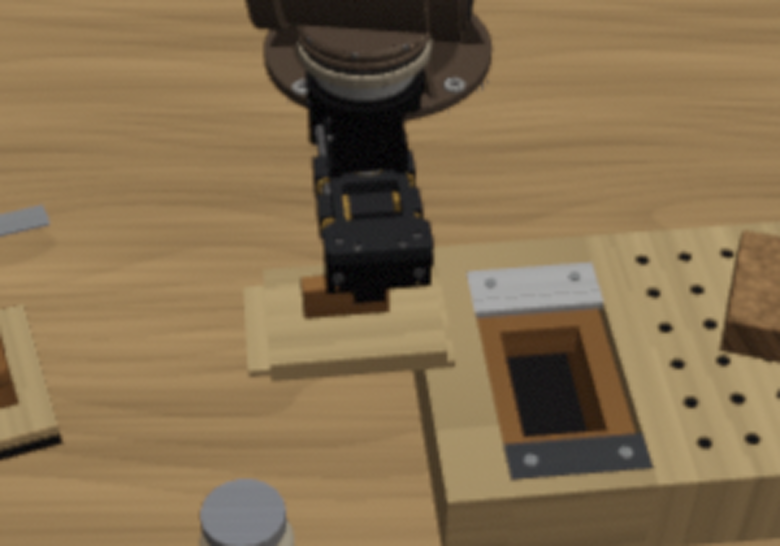

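```bash
python3 -m handwheel '[{"travel":[0,0,-25],"roll":0},{"travel":[0,0,-40],"roll":0},{"travel":[0,0,-44],"roll":0},{"travel":[0,0,-44],"roll":0}]'
python3 -m handwheel '[{"travel":[0,0,-2],"roll":0},{"travel":[0,0,-4],"roll":0},{"travel":[0,0,-4],"roll":0}]'
python3 -m handwheel '[{"travel":[0,0,-2],"roll":0},{"travel":[0,0,-3],"roll":0},{"travel":[0,0,-3],"roll":0}]'
```

```text
t: 7.35
eef_pos: [544.1, -11.4, 80.3]
tcp_rot: [-1.795, 1.57, 3.01]
ft_force: [-0.5, 0.3, -1.6]
opening: 0.167
t: 7.65
eef_pos: [544.4, -11.1, 77.0]
tcp_rot: [1.366, 1.57, -0.11]
ft_force: [-0.5, 1.1, -2.3]
opening: 0.166
t: 7.95
eef_pos: [544.6, -11.4, 74.4]
tcp_rot: [0.953, 1.57, -0.523]
ft_force: [-1.3, -2.2, 4.6]
opening: 0.165
```

```bash
python3 -m handwheel '[{"travel":[0,0,-1],"roll":0},{"travel":[0,0,-2],"roll":0},{"travel":[0,0,-3],"roll":0},{"travel":[0,0,-3],"roll":0}]'
python3 -m handwheel '[{"travel":[0,0,-1.5],"roll":0},{"travel":[0,0,-3],"roll":0},{"travel":[0,0,-4],"roll":0},{"travel":[0,0,-4],"roll":0}]'
python3 - <<'E'
from h import *
print(env.state()['eef_pos'],env.state()['ft_force'],env.state()['moment'])
b=optics.read_camera("scene")[:,:,::-1]
cv2.imwrite('pics/g2.png',cv2.resize(b[140:290,230:400],None,fx=4,fy=4,interpolation=cv2.INTER_CUBIC))
E
```

```text
t: 8.35
eef_pos: [544.8, -12.3, 72.0]
tcp_rot: [0.667, 1.568, -0.809]
ft_force: [-2.8, -9.6, 11.1]
opening: 0.164
t: 8.75
eef_pos: [545.1, -12.6, 68.1]
tcp_rot: [0.715, 1.567, -0.761]
ft_force: [-3.4, -12.0, 12.6]
opening: 0.166
[545.10756377 -12.64218317  68.12480675] [ -3.44233011 -11.96695721  12.55441137] [-1.88488823  0.57685005  0.0841319 ]
```

View pics/g2.png

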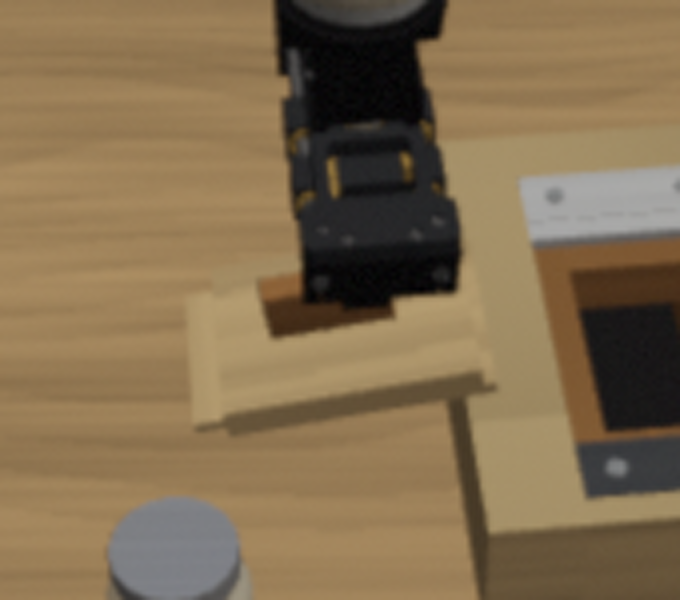

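```bash
python3 - <<'E'
from h import *
P=optics.camera_params("scene")
s=env.state()['eef_pos']
n=np.array([np.cos(.094),np.sin(.094),0]);u=np.array([-n[1],n[0],0]);p0=np.array([s[0],s[1],0])+50*n
def cp(x,y):
    o,d=ray(P,230+(x+.5)/4-.5,140+(y+.5)/4-.5);q=o+d*((p0-o)@n)/(d@n);return q,(q-p0)@u
A=[cp(*k) for k in [(222,416),(478,372),(230,433),(493,388),(196,430)]]
for q,t in A: print(q.round(1),round(t,1))
for i,j in ((0,1),(2,3)): print(np.arctan2(A[j][0][2]-A[i][0][2],A[j][1]-A[i][1]))
E
```

```text
[602.  -83.3  82.1] -75.7
[590.3  40.9  99.2] 49.0
[601.7 -80.2  68.9] -72.6
[589.5  48.6  86.6] 56.8
[603.2 -96.5  73.2] -89.0
0.13665174491452134
0.13619757320889714
```

```bash
python3 -m handwheel '[{"travel":[0,0,-1.5],"roll":0},{"travel":[0,0,-3],"roll":0},{"travel":[0,0,-4.5],"roll":0},{"travel":[0,0,-4.5],"roll":0}]'
python3 -m handwheel '[{"travel":[0,0,3],"roll":0},{"travel":[0,0,15],"roll":0},{"travel":[0,0,40],"roll":0},{"travel":[0,0,50],"roll":0},{"travel":[0,0,50],"roll":0}]'
python3 - <<'E'
from h import *
print(env.state()['eef_pos'],env.state()['ft_force'],env.state()['moment'])
b=optics.read_camera("scene")[:,:,::-1]
cv2.imwrite('pics/i2.png',cv2.resize(b[110:260,230:400],None,fx=4,fy=4,interpolation=cv2.INTER_CUBIC))
E
```

```text
t: 9.2
eef_pos: [545.1, -12.7, 63.5]
tcp_rot: [0.698, 1.568, -0.778]
ft_force: [-3.3, -11.5, 11.1]
opening: 0.163
t: 9.7
eef_pos: [545.0, -10.9, 113.8]
tcp_rot: [1.37, 1.568, -0.106]
ft_force: [0.1, 0.3, -2.9]
opening: 0.164
[545.03787279 -10.90783943 113.76792645] [ 0.05078959  0.32319807 -2.87002676] [ 0.05818625 -0.06853665  0.04214801]
```

View pics/i2.png

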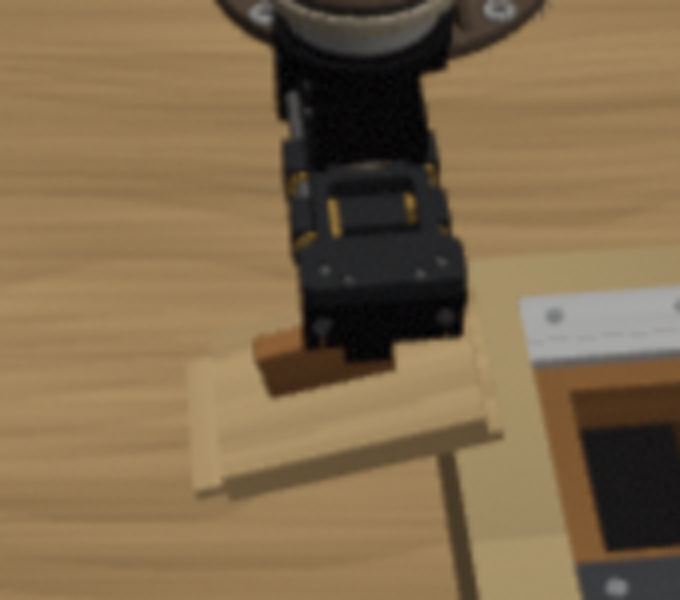

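```bash
python3 - <<'E'
from h import *
P=optics.camera_params("scene")
s=env.state()['eef_pos']
n=np.array([np.cos(.094),np.sin(.094),0]);u=np.array([-n[1],n[0],0]);p0=np.array([s[0],s[1],0])+50*n
def cp(x,y):
    o,d=ray(P,230+(x+.5)/4-.5,110+(y+.5)/4-.5);q=o+d*((p0-o)@n)/(d@n);return q,(q-p0)@u
A=[cp(*k) for k in [(222,482),(488,422),(232,499),(500,437),(198,496)]]
for q,t in A: print(q.round(1),round(t,1))
for i,j in ((0,1),(2,3)): print(np.arctan2(A[j][0][2]-A[i][0][2],A[j][1]-A[i][1]))
E
```

```text
[601.3 -80.9 120.3] -75.1
[589.5  44.2 147.1] 50.6
[600.9 -77.  107.8] -71.1
[588.9  50.2 136.2] 56.6
[602.4 -92.8 111.8] -87.0
0.20989849501166194
0.21931301215334195
```

```bash
python3 -m handwheel '[{"travel":[2,10,4],"roll":-8},{"travel":[4,22,6],"roll":-16},{"travel":[7,36,6],"roll":-24},{"travel":[10,50,6],"roll":-32},{"travel":[13,65,6],"roll":-40},{"travel":[16,80,6],"roll":-48},{"travel":[18,95,6],"roll":-56},{"travel":[20,110,6],"roll":-64}]'
python3 -m handwheel '[{"travel":[2,10,0],"roll":-8},{"travel":[4,22,0],"roll":-16},{"travel":[6,32,0],"roll":-24},{"travel":[6,37.6,0],"roll":-26},{"travel":[6,37.6,0],"roll":-26},{"travel":[6,37.6,0],"roll":-26}]'
python3 - <<'E'
from h import *
s=env.state()
from scipy.spatial.transform import Rotation as R
y=R.from_euler('xyz',s['tcp_rot']).as_matrix()[:,1]
print(s['eef_pos'],s['ft_force'],np.degrees(np.arctan2(y[1],y[0])))
cv2.imwrite('pics/k1.png',optics.read_camera("wrist")[:,:,::-1])
b=optics.read_camera("scene")[:,:,::-1]
cv2.imwrite('pics/k2.png',cv2.resize(b[100:300,310:510],None,fx=3.5,fy=3,interpolation=cv2.INTER_CUBIC))
a=optics.read_camera("top")[:,:,::-1]
cv2.imwrite('pics/k3.png',cv2.resize(a[190:345,140:330],None,fx=4,fy=3.8,interpolation=cv2.INTER_CUBIC))
E
```

```text
t: 10.55
eef_pos: [563.8, 99.6, 117.0]
tcp_rot: [-0.434, 1.569, -3.033]
ft_force: [0.9, -0.4, -3.1]
opening: 0.166
t: 11.15
eef_pos: [569.9, 136.5, 117.4]
tcp_rot: [0.17, 1.569, -2.875]
ft_force: [0.8, 0.2, -2.4]
opening: 0.165
[569.92412823 136.49223477 117.43243159] [ 0.81904532  0.15115299 -2.36361961] -84.48987578476397
```

View pics/k1.png

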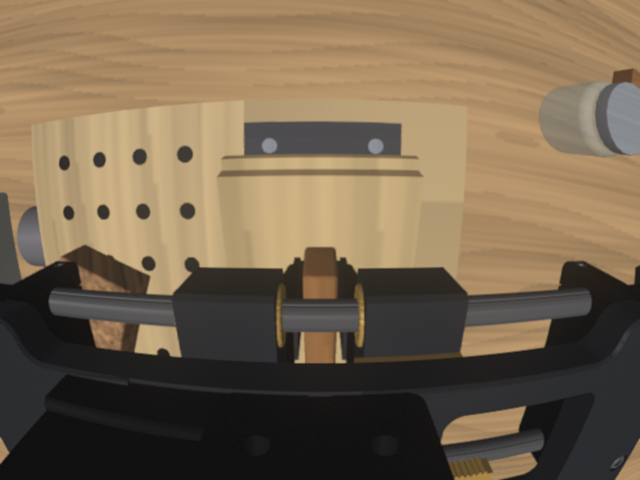

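View pics/k2.png

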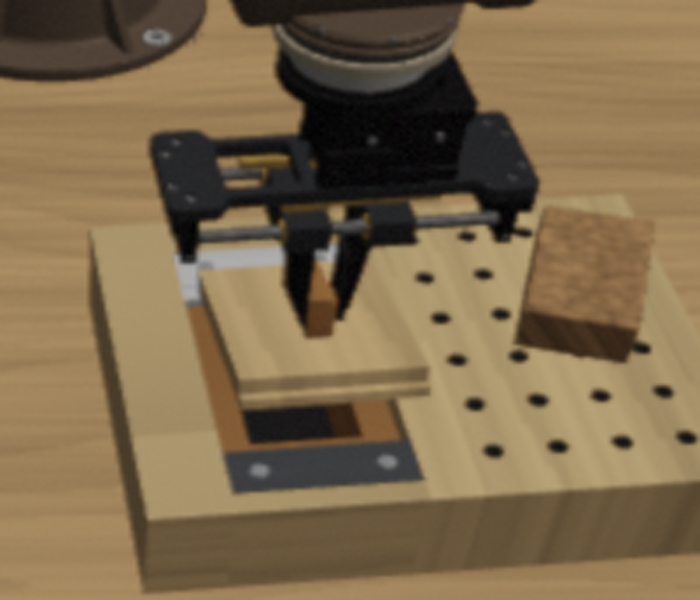

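View pics/k3.png

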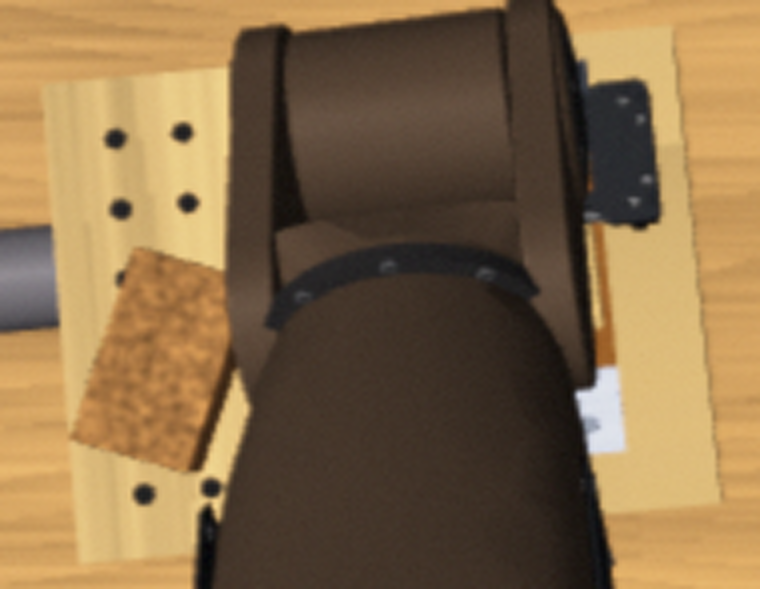

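```bash
python3 - <<'E'
from h import *
P=optics.camera_params("wrist")
u=np.array([np.cos(.0936),np.sin(.0936),0]);v=np.array([-u[1],u[0],0])
s=env.state()['eef_pos'];print('tcp',s@u,s@v)
def f(n,x,y,z):
    p=castw(P,x,y,z);print(n,p.round(1),'along',round(p@u,1),'lat',round(p@v,1))
f('plate outL',245,123,80);f('plate outR',401,123,80);f('scrL',269,146,80);f('scrR',376,146,80)
bz=117.4-9.4+150*.2134   # far lower bottom
f('cover low L',222,156,bz+7);f('cover low R',416,156,bz+7)
f('cover up L',219,174,bz+18-1.5);f('cover up R',422,174,bz+18-1.5)
f('box corner R',467,107,80)
E
```

```text
tcp 580.4587706893005 82.34899600285138
plate outL [645.3 193.7  80. ] along 660.6 lat 132.5
plate outR [655.3  89.8  80. ] along 660.8 lat 28.1
scrL [630.9 176.1  80. ] along 644.6 lat 116.3
scrR [637.7 105.1  80. ] along 644.7 lat 45.0
cover low L [625.6 190.2 147. ] along 640.6 lat 130.9
cover low R [634.6  94.5 147. ] along 640.6 lat 34.8
cover up L [617.5 188.7 156.5] along 632.4 lat 130.1
cover up R [626.5  93.  156.5] along 632.5 lat 34.0
box corner R [673.8  43.5  80. ] along 675.0 lat -19.7
```

```bash
python3 - <<'E'
from h import *
P=optics.camera_params("scene")
u=np.array([np.cos(.0936),np.sin(.0936),0]);v=np.array([-u[1],u[0],0])
def f(n,x,y,z):
    p=cast(P,310+(x+.5)/3.5-.5,100+(y+.5)/3-.5,z);print(n,p.round(1),'along',round(p@u,1),'lat',round(p@v,1))
f('plate outR',235,492,80);f('plate outL',423,477,80);f('inR',225,453,80);f('inL',403,440,80);f('scrR',260,470,80);f('scrL',388,461,80)
f('box frontR',148,521,80)
bz=117.4-9.4+150*.2134
f('cov R',240,381,bz+17);f('cov L',428,368,bz+17)
f('low R',246,405,bz);f('low L',430,394,bz)
E
```

```text
plate outR [652.   90.9  80. ] along 657.6 lat 29.6
plate outL [641.1 193.1  80. ] along 656.3 lat 132.3
inR [620.1  87.8  80. ] along 625.6 lat 29.5
inL [610.4 186.4  80. ] along 625.2 lat 128.6
scrR [634.4 105.8  80. ] along 641.5 lat 46.0
scrL [627.8 175.9  80. ] along 641.5 lat 116.5
box frontR [674.3  43.4  80. ] along 675.4 lat -19.8
cov R [628.4  90.  157. ] along 634.1 lat 30.9
cov L [619.1 187.6 157. ] along 633.9 lat 128.9
low R [632.6  94.  140. ] along 638.6 lat 34.4
low L [624.9 190.3 140. ] along 639.9 lat 131.1
```

```bash
python3 -m handwheel '[{"travel":[0,-1,-15],"roll":0},{"travel":[0,-1,-30],"roll":0},{"travel":[0,-1,-38],"roll":0},{"travel":[0,-1,-41],"roll":0},{"travel":[0,-1,-41],"roll":0}]'
python3 -m handwheel '[{"travel":[0,0,-1],"roll":0},{"travel":[0,0,-2],"roll":0},{"travel":[0,0,-2],"roll":0}]'
python3 - <<'E'
from h import *
b=optics.read_camera("scene")[:,:,::-1]
cv2.imwrite('pics/l2.png',cv2.resize(b[100:300,310:510],None,fx=3.5,fy=3,interpolation=cv2.INTER_CUBIC))
E
```

```text
t: 11.8
eef_pos: [570.4, 135.5, 77.2]
tcp_rot: [0.247, 1.57, -2.801]
ft_force: [-0.1, 0.5, -2.3]
opening: 0.169
t: 12.1
eef_pos: [570.4, 135.6, 75.5]
tcp_rot: [2.951, 1.57, -0.096]
ft_force: [-0.3, -0.2, -2.8]
opening: 0.161
```

View pics/l2.png

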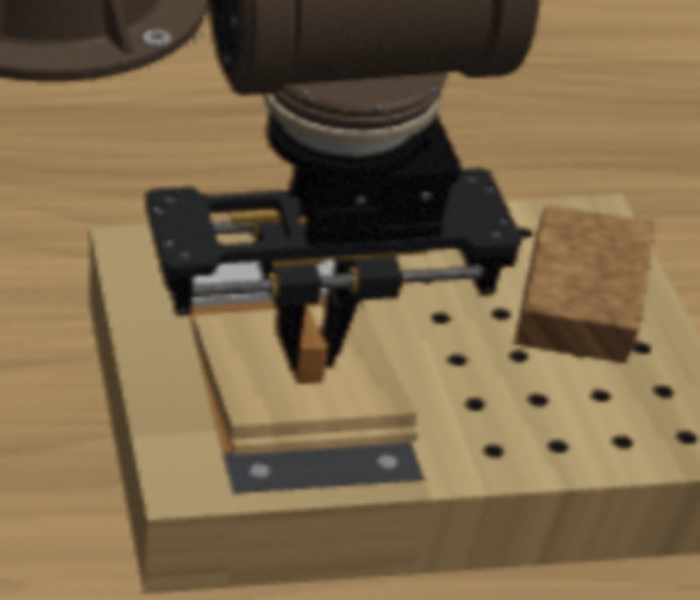

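```bash
python3 -m handwheel '[{"travel":[0,0,-1],"roll":0},{"travel":[0,0,-2],"roll":0},{"travel":[0,0,-2],"roll":0}]'
python3 -m handwheel '[{"travel":[0,0,-1],"roll":0},{"travel":[0,0,-2],"roll":0},{"travel":[0,0,-2],"roll":0}]'
```

```text
t: 12.45
eef_pos: [570.8, 135.6, 73.6]
tcp_rot: [3.079, 1.57, 0.031]
ft_force: [1.1, 0.8, 2.0]
opening: 0.168
t: 12.75
eef_pos: [571.5, 135.7, 71.8]
tcp_rot: [3.13, 1.568, 0.083]
ft_force: [4.8, 0.5, 4.5]
opening: 0.167
```

```bash
python3 -m handwheel '[{"travel":[0,0,1.5],"roll":0},{"travel":[-3,-0.3,1.5],"roll":0},{"travel":[-6,-0.6,1.5],"roll":0},{"travel":[-6,-0.6,1.5],"roll":0}]'
python3 -m handwheel '[{"travel":[-2,-0.2,0],"roll":0},{"travel":[-4,-0.4,0],"roll":0},{"travel":[-4,-0.4,0],"roll":0}]'
```

```text
t: 13.15
eef_pos: [563.3, 134.9, 72.4]
tcp_rot: [0.085, 1.569, -2.962]
ft_force: [0.1, -1.1, -2.1]
opening: 0.166
t: 13.45
eef_pos: [559.9, 134.6, 72.6]
tcp_rot: [0.146, 1.57, -2.902]
ft_force: [0.8, 0.2, -2.6]
opening: 0.165
```

```bash
python3 -m handwheel '[{"travel":[-2,-0.2,0],"roll":0},{"travel":[-4,-0.4,0],"roll":0},{"travel":[-4,-0.4,0],"roll":0}]'
python3 -m handwheel '[{"travel":[-2,-0.2,0],"roll":0},{"travel":[-3,-0.3,0],"roll":0},{"travel":[-3,-0.3,0],"roll":0}]'
python3 - <<'E'
from h import *
b=optics.read_camera("scene")[:,:,::-1]
cv2.imwrite('pics/m2.png',cv2.resize(b[130:280,330:460],None,fx=5,fy=4,interpolation=cv2.INTER_CUBIC))
P=optics.camera_params("wrist");print(P['world_from_camera'].round(4).tolist())
cv2.imwrite('pics/m1.png',optics.read_camera("wrist")[:,:,::-1])
E
```

```text
t: 13.75
eef_pos: [556.0, 134.2, 72.7]
tcp_rot: [0.277, 1.571, -2.771]
ft_force: [0.4, -0.3, -2.3]
opening: 0.168
t: 14.05
eef_pos: [553.2, 133.9, 72.8]
tcp_rot: [0.743, 1.571, -2.304]
ft_force: [0.1, -0.5, -2.8]
opening: 0.162
[[0.0934, 0.9681, 0.2324, 618.2461], [-0.9956, 0.091, 0.0209, 139.8551], [-0.001, -0.2333, 0.9724, 283.079], [0.0, 0.0, 0.0, 1.0]]
```

View pics/m2.png

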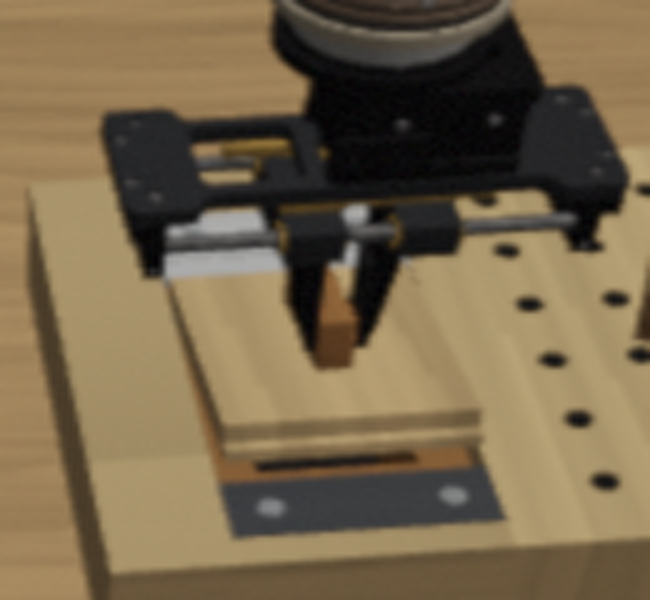

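View pics/m1.png

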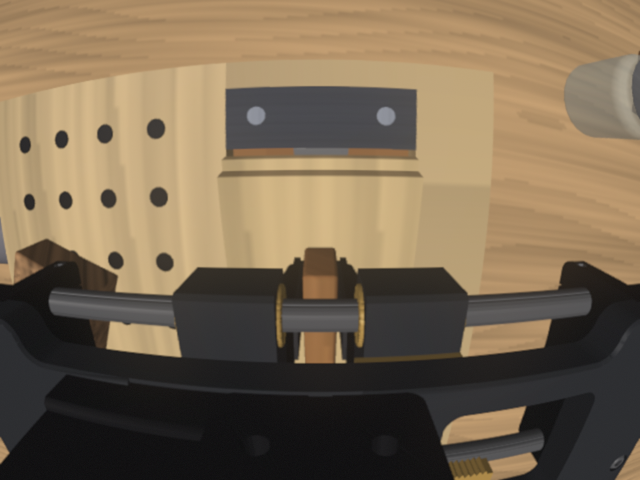

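```bash
python3 -m handwheel '[{"travel":[-1,-0.1,0],"roll":0},{"travel":[-2,-0.2,0],"roll":0},{"travel":[-2,-0.2,0],"roll":0}]'
python3 -m handwheel '[{"travel":[-1,-0.1,0],"roll":0},{"travel":[-2,-0.2,0],"roll":0},{"travel":[-2,-0.2,0],"roll":0}]'
```

```text
t: 14.45
eef_pos: [552.1, 133.7, 73.1]
tcp_rot: [3.095, 1.569, 0.047]
ft_force: [4.1, -0.8, -1.5]
opening: 0.17
t: 14.75
eef_pos: [551.8, 133.6, 73.8]
tcp_rot: [3.135, 1.565, 0.088]
ft_force: [9.5, -0.4, 0.0]
opening: 0.166
```

```bash
python3 -m handwheel '[{"travel":[1.5,0.1,-1],"roll":0},{"travel":[2,0.2,-2.6],"roll":0},{"travel":[2,0.2,-2.6],"roll":0}]'
python3 -m handwheel '[{"travel":[0.6,0.1,-1.3],"roll":0},{"travel":[1.3,0.1,-2.6],"roll":0},{"travel":[1.3,0.1,-2.6],"roll":0}]'
```

```text
t: 15.05
eef_pos: [553.1, 133.8, 71.1]
tcp_rot: [3.134, 1.567, 0.087]
ft_force: [6.4, -0.2, 5.0]
opening: 0.168
t: 15.35
eef_pos: [554.3, 134.0, 68.5]
tcp_rot: [-3.128, 1.567, 0.107]
ft_force: [6.0, 0.3, 4.6]
opening: 0.169
```

```bash
python3 -m handwheel '[{"travel":[0.6,0.1,-1.3],"roll":0},{"travel":[1.3,0.1,-2.6],"roll":0},{"travel":[1.3,0.1,-2.6],"roll":0}]'
python3 -m handwheel '[{"travel":[0.6,0.1,-1.3],"roll":0},{"travel":[1.2,0.1,-2.6],"roll":0},{"travel":[1.2,0.1,-2.6],"roll":0}]'
python3 - <<'E'
from h import *
b=optics.read_camera("scene")[:,:,::-1]
cv2.imwrite('pics/n2.png',cv2.resize(b[130:280,330:460],None,fx=5,fy=4,interpolation=cv2.INTER_CUBIC))
cv2.imwrite('pics/n1.png',optics.read_camera("wrist")[:,:,::-1])
E
```

```text
t: 15.65
eef_pos: [555.4, 134.1, 65.8]
tcp_rot: [-3.129, 1.567, 0.107]
ft_force: [6.8, 0.5, 4.5]
opening: 0.171
t: 15.95
eef_pos: [556.5, 134.1, 63.2]
tcp_rot: [-3.127, 1.568, 0.109]
ft_force: [6.2, 0.6, 4.7]
opening: 0.165
```

View pics/n2.png

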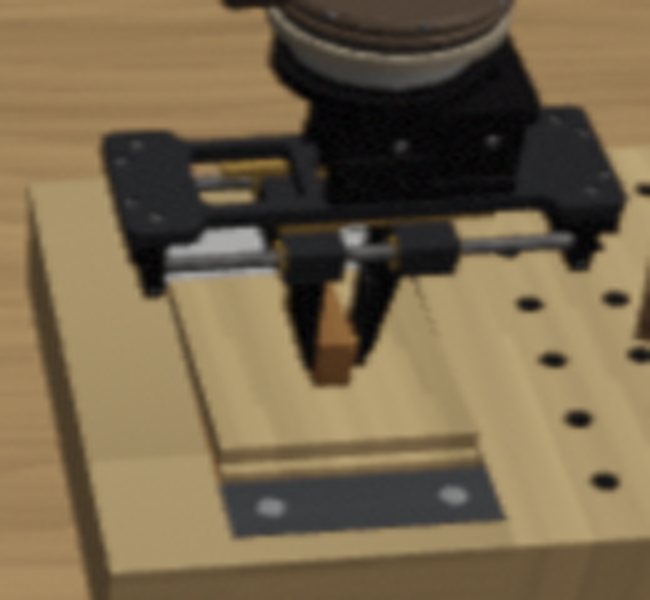

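View pics/n1.png

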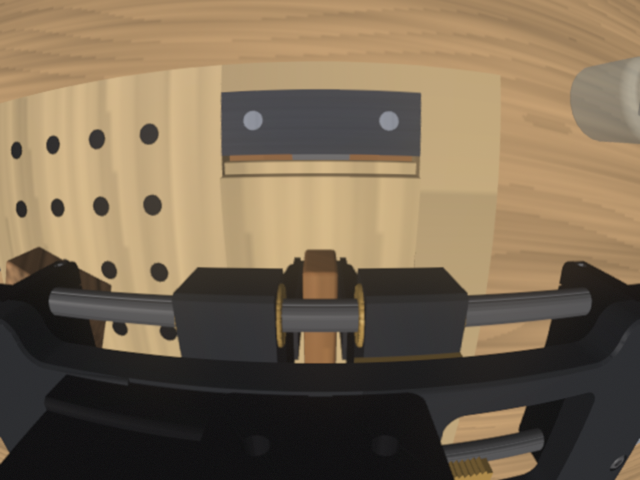

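```bash
python3 -m handwheel '[{"travel":[0.5,0,-1],"roll":0},{"travel":[0.9,0.1,-2],"roll":0},{"travel":[0.9,0.1,-2],"roll":0}]'
python3 -m handwheel '[{"travel":[0.4,0,-1],"roll":0},{"travel":[0.7,0.1,-1.5],"roll":0},{"travel":[0.7,0.1,-1.5],"roll":0}]'
```

```text
t: 16.35
eef_pos: [557.2, 134.3, 61.7]
tcp_rot: [-3.133, 1.568, 0.103]
ft_force: [2.3, 0.5, 10.6]
opening: 0.163
t: 16.65
eef_pos: [557.8, 134.3, 60.0]
tcp_rot: [3.131, 1.568, 0.084]
ft_force: [4.6, 0.3, 6.7]
opening: 0.165
```

```bash
python3 - <<'E'
from h import *
b=optics.read_camera("scene")[:,:,::-1]
cv2.imwrite('pics/o2.png',cv2.resize(b[130:280,330:460],None,fx=5,fy=4,interpolation=cv2.INTER_CUBIC))
w=optics.read_camera("wrist")[:,:,::-1]
cv2.imwrite('pics/o1.png',cv2.resize(w[70:270,190:460],None,fx=2.9,fy=2.9,interpolation=cv2.INTER_CUBIC))
E
```

```text
(no output)
```

View pics/o2.png

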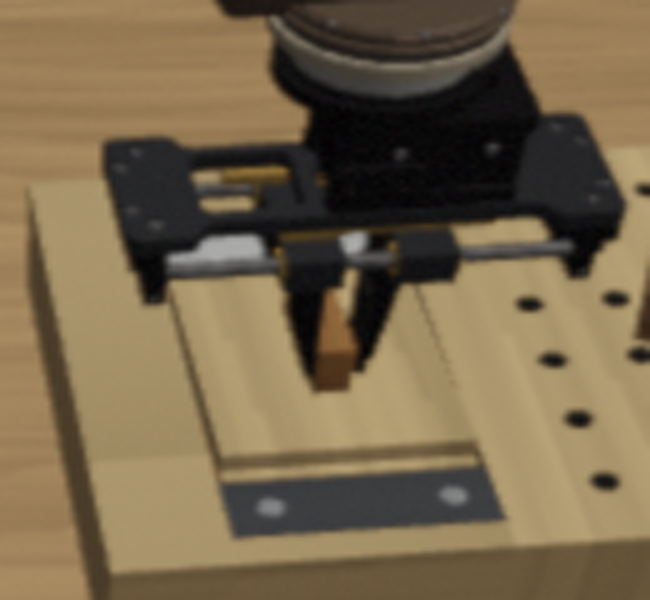

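View pics/o1.png

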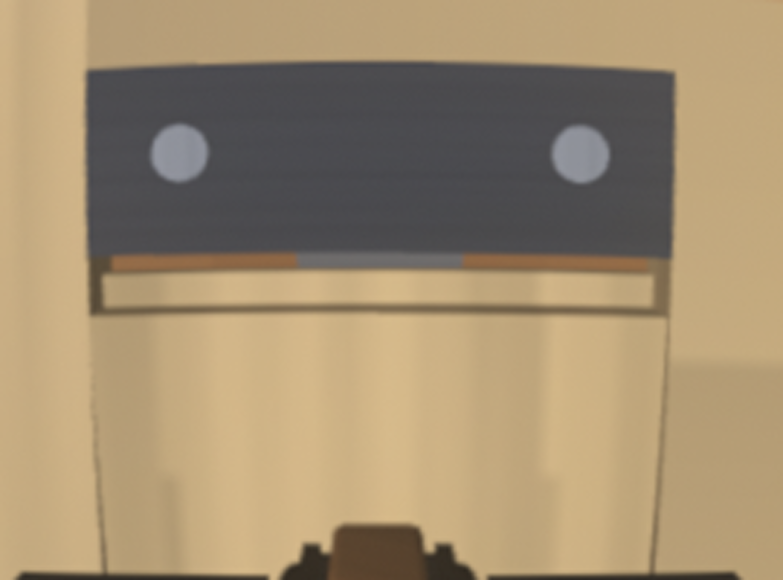

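```bash
python3 -m handwheel '[{"travel":[0,0,0],"roll":0},{"travel":[0,0,0],"roll":0},{"travel":[0,0,0],"roll":0},{"travel":[0,0,0],"roll":0},{"travel":[0,0,0],"roll":0}]' 0.2
python3 -m handwheel '[{"travel":[0,0,15],"roll":0},{"travel":[0,0,40],"roll":0},{"travel":[0,0,50],"roll":0},{"travel":[20,1.7,50],"roll":0},{"travel":[36,3.4,50],"roll":0},{"travel":[36,3.4,50],"roll":0}]'
python3 -m handwheel '[{"travel":[0,0,0],"roll":0},{"travel":[0,0,-10],"roll":0},{"travel":[0,0,-20],"roll":0},{"travel":[0,0,-30],"roll":0},{"travel":[0,0,-33],"roll":0},{"travel":[0,0,-33],"roll":0}]' 1
python3 - <<'E'
from h import *
b=optics.read_camera("scene")[:,:,::-1]
cv2.imwrite('pics/p2.png',cv2.resize(b[130:280,330:460],None,fx=5,fy=4,interpolation=cv2.INTER_CUBIC))
E
```

```text
t: 17.25
eef_pos: [556.5, 134.2, 58.7]
tcp_rot: [0.174, 1.57, -2.873]
ft_force: [0.0, 0.9, -0.3]
opening: 0.399
t: 17.85
eef_pos: [593.9, 137.6, 108.4]
tcp_rot: [3.013, 1.57, -0.035]
ft_force: [-0.3, -0.3, 0.6]
opening: 0.4
t: 18.45
eef_pos: [592.4, 137.6, 75.0]
tcp_rot: [0.111, 1.569, -2.936]
ft_force: [0.2, 0.6, 0.3]
opening: 0.009
```

View pics/p2.png

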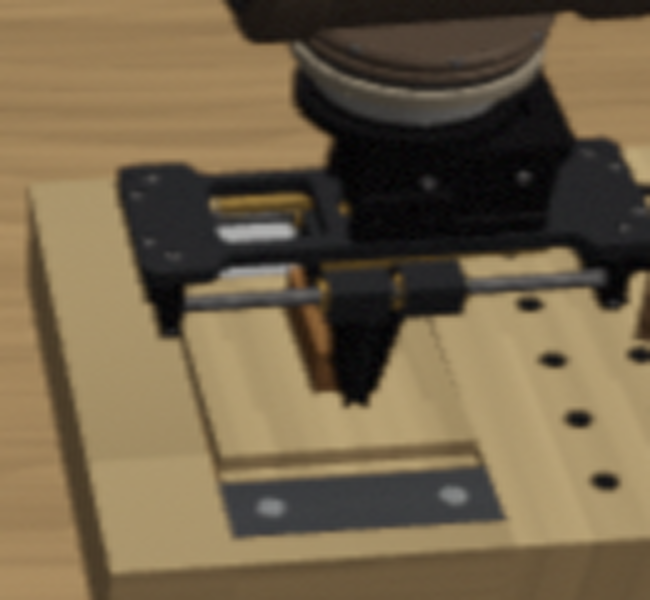

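```bash
python3 -m handwheel '[{"travel":[5,0.4,-3],"roll":0},{"travel":[5,0.4,-7],"roll":0},{"travel":[5,0.4,-10],"roll":0},{"travel":[5,0.4,-10],"roll":0}]'
python3 -m handwheel '[{"travel":[0,0,-1],"roll":0},{"travel":[0,0,-2],"roll":0},{"travel":[0,0,-3],"roll":0},{"travel":[0,0,-3],"roll":0}]'
python3 -m handwheel '[{"travel":[0,0,-1],"roll":0},{"travel":[0,0,-2],"roll":0},{"travel":[0,0,-2],"roll":0}]'
```

```text
t: 18.9
eef_pos: [597.5, 137.9, 65.3]
tcp_rot: [0.151, 1.57, -2.896]
ft_force: [-0.4, 0.3, 0.3]
opening: 0.003
t: 19.3
eef_pos: [597.6, 138.0, 62.8]
tcp_rot: [0.569, 1.571, -2.478]
ft_force: [-0.3, 0.9, -1.4]
opening: 0.002
t: 19.6
eef_pos: [597.7, 138.0, 60.7]
tcp_rot: [0.444, 1.571, -2.603]
ft_force: [0.3, 0.0, 0.6]
opening: 0.007
```

```bash
python3 -m handwheel '[{"travel":[0,0,-1],"roll":0},{"travel":[0,0,-2],"roll":0},{"travel":[0,0,-2],"roll":0}]'
python3 -m handwheel '[{"travel":[0,0,-1],"roll":0},{"travel":[0,0,-2],"roll":0},{"travel":[0,0,-2],"roll":0}]'
```

```text
t: 19.9
eef_pos: [597.7, 138.0, 58.7]
tcp_rot: [0.38, 1.571, -2.667]
ft_force: [-0.3, -0.4, -0.0]
opening: 0.002
t: 20.2
eef_pos: [597.6, 138.0, 56.7]
tcp_rot: [0.319, 1.571, -2.728]
ft_force: [-0.6, -0.1, -0.1]
opening: 0.005
```

```bash
python3 -m handwheel '[{"travel":[0,0,-1],"roll":0},{"travel":[0,0,-2],"roll":0},{"travel":[0,0,-2],"roll":0}]'
python3 -m handwheel '[{"travel":[0,0,-1],"roll":0},{"travel":[0,0,-2],"roll":0},{"travel":[0,0,-2],"roll":0}]'
```

```text
t: 20.5
eef_pos: [597.7, 138.0, 54.7]
tcp_rot: [0.405, 1.571, -2.642]
ft_force: [0.2, 0.4, 0.5]
opening: 0.003
t: 20.8
eef_pos: [597.6, 138.0, 52.7]
tcp_rot: [0.414, 1.571, -2.633]
ft_force: [0.3, 0.0, -0.9]
opening: 0.006
```

```bash
python3 - <<'E'
from h import *
b=optics.read_camera("scene")[:,:,::-1]
cv2.imwrite('pics/q2.png',cv2.resize(b[130:280,330:460],None,fx=5,fy=4,interpolation=cv2.INTER_CUBIC))
w=optics.read_camera("wrist")[:,:,::-1]
cv2.imwrite('pics/q1.png',cv2.resize(w[70:290,190:460],None,fx=2.7,fy=2.7,interpolation=cv2.INTER_CUBIC))
E
```

```text
(no output)
```

View pics/q2.png

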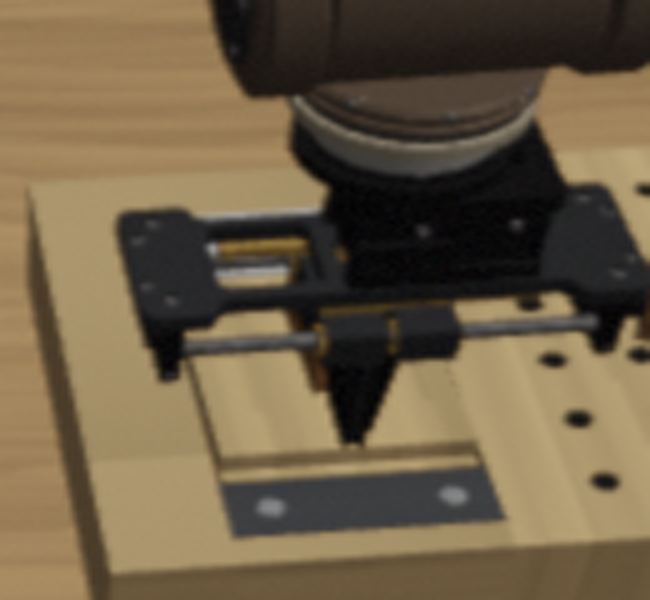

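View pics/q1.png

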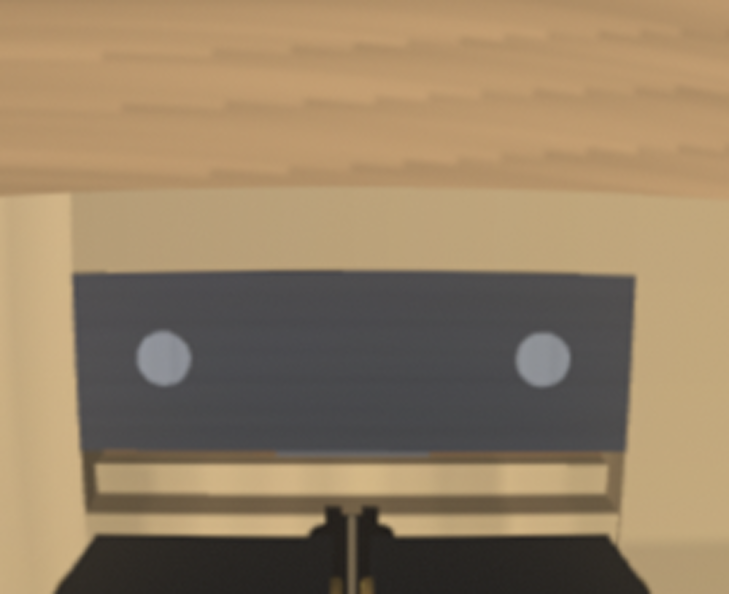

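```bash
python3 - <<'E'
from h import *
P=optics.camera_params("scene")
s=env.state()['eef_pos']
for dz in (25,28,31,34): q=proj(P,s+np.array([0,0,dz]));print(dz,((q-[330,130])*[5,4]).round(1))
u=np.array([np.cos(.0936),np.sin(.0936),0]);v=np.array([-u[1],u[0],0])
for al in (616,619,621):
  for x,y in [(222,460),(475,443)]:
    o,d=ray(P,330+(x+.5)/5-.5,130+(y+.5)/4-.5);q=o+d*((al-o@u)/(d@u));print(al,q.round(1),(q@v).round(1))
E
```

```text
25 [344.1 449.3]
28 [344.9 445.2]
31 [345.7 441.2]
34 [346.4 437.1]
616 [610.4  88.2  86.5] 30.8
616 [601.2 186.4  86.9] 129.4
619 [613.5  87.8  90. ] 30.1
619 [604.3 185.5  90.5] 128.2
621 [615.5  87.5  92.4] 29.6
621 [606.4 184.9  92.9] 127.4
```

```bash
python3 -m handwheel '[{"travel":[0,0,-1],"roll":0},{"travel":[0,0,-2],"roll":0},{"travel":[0,0,-2],"roll":0}]'
python3 -m handwheel '[{"travel":[0,0,-1],"roll":0},{"travel":[0,0,-2],"roll":0},{"travel":[0,0,-2],"roll":0}]'
```

```text
t: 21.2
eef_pos: [597.7, 138.0, 50.7]
tcp_rot: [0.527, 1.571, -2.52]
ft_force: [0.2, 0.4, -0.0]
opening: 0.003
t: 21.5
eef_pos: [597.7, 138.0, 48.7]
tcp_rot: [1.095, 1.571, -1.952]
ft_force: [0.1, -0.2, -0.0]
opening: 0.003
```

```bash
python3 - <<'E'
from h import *
b=optics.read_camera("scene")[:,:,::-1]
cv2.imwrite('pics/r2.png',cv2.resize(b[200:270,360:440],None,fx=8,fy=8,interpolation=cv2.INTER_CUBIC))
P=optics.camera_params("scene")
s=env.state()['eef_pos'];print(s)
for dz in (25,28,31,34): q=proj(P,s+np.array([0,0,dz]));print(dz,((q-[360,200])*[8,8]).round(1))
E
```

```text
[597.72422852 137.97425117  48.79295905]
25 [308.8 349.4]
28 [310.1 341.4]
31 [311.3 333.3]
34 [312.5 325.2]
```

View pics/r2.png

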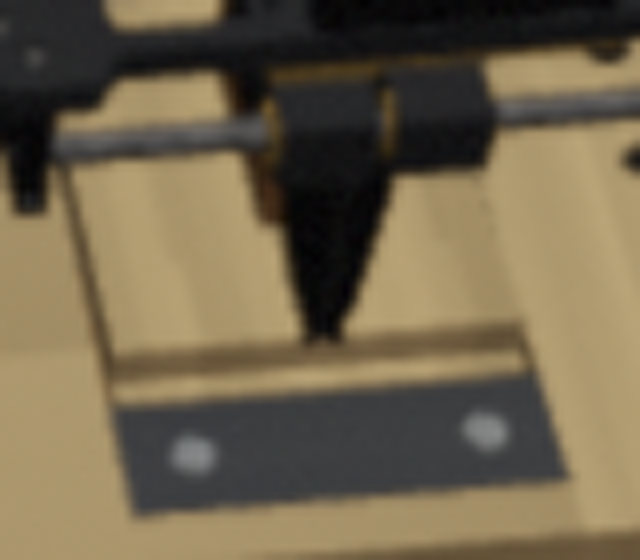

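```bash
python3 -m handwheel '[{"travel":[0,0,-1],"roll":0},{"travel":[0,0,-2],"roll":0},{"travel":[0,0,-2],"roll":0}]'
python3 -m handwheel '[{"travel":[0,0,-1],"roll":0},{"travel":[0,0,-2],"roll":0},{"travel":[0,0,-2],"roll":0}]'
```

```text
t: 21.85
eef_pos: [597.8, 138.0, 46.8]
tcp_rot: [2.525, 1.571, -0.522]
ft_force: [0.6, 1.3, 1.0]
opening: 0.003
t: 22.15
eef_pos: [597.7, 138.0, 44.7]
tcp_rot: [0.491, 1.571, -2.556]
ft_force: [1.0, -1.0, 0.6]
opening: 0.001
```

```bash
python3 - <<'E'
from h import *
b=optics.read_camera("scene")[:,:,::-1]
cv2.imwrite('pics/s2.png',cv2.resize(b[200:270,360:440],None,fx=8,fy=8,interpolation=cv2.INTER_CUBIC))
w=optics.read_camera("wrist")[:,:,::-1]
cv2.imwrite('pics/s1.png',cv2.resize(w[70:290,190:460],None,fx=2.7,fy=2.7,interpolation=cv2.INTER_CUBIC))
E
```

```text
(no output)
```

View pics/s2.png

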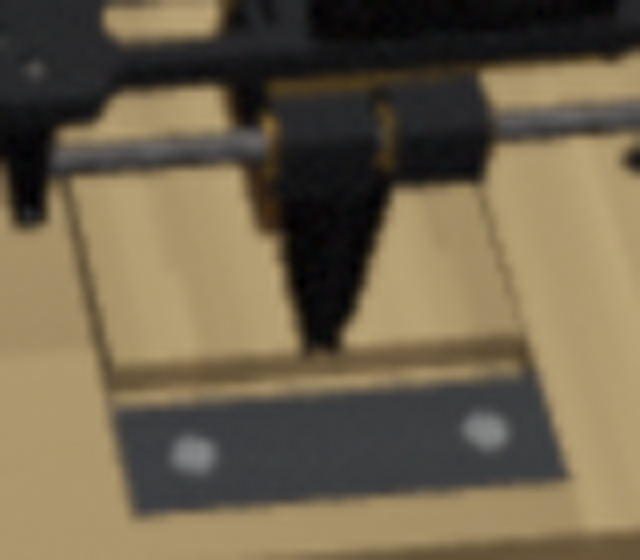

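View pics/s1.png

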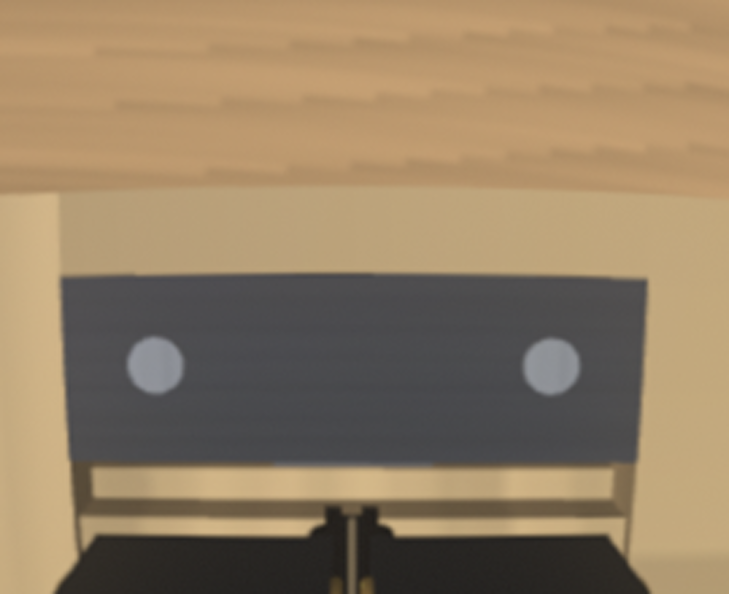

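```bash
python3 -m handwheel '[{"travel":[0,0,-1],"roll":0},{"travel":[0,0,-2],"roll":0},{"travel":[0,0,-2],"roll":0}]'
python3 -m handwheel '[{"travel":[0,0,-1],"roll":0},{"travel":[0,0,-2],"roll":0},{"travel":[0,0,-2],"roll":0}]'
```

```text
t: 22.55
eef_pos: [597.4, 138.0, 42.6]
tcp_rot: [0.084, 1.57, -2.964]
ft_force: [-0.0, 1.0, 0.5]
opening: 0.005
t: 22.85
eef_pos: [597.6, 138.0, 40.7]
tcp_rot: [0.24, 1.57, -2.807]
ft_force: [-1.1, 0.7, -0.4]
opening: 0.005
```

```bash
python3 - <<'E'
from h import *
b=optics.read_camera("scene")[:,:,::-1]
cv2.imwrite('pics/t2.png',cv2.resize(b[200:270,360:440],None,fx=8,fy=8,interpolation=cv2.INTER_CUBIC))
w=optics.read_camera("wrist")[:,:,::-1]
cv2.imwrite('pics/t1.png',cv2.resize(w[70:290,190:460],None,fx=2.7,fy=2.7,interpolation=cv2.INTER_CUBIC))
E
```

```text
(no output)
```

View pics/t2.png

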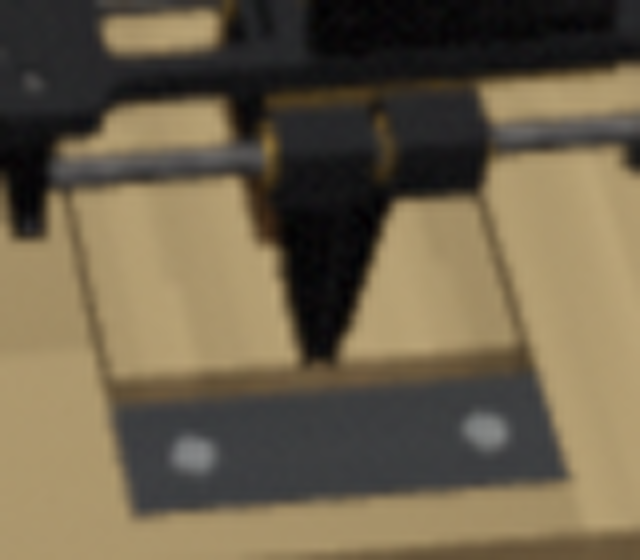

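View pics/t1.png

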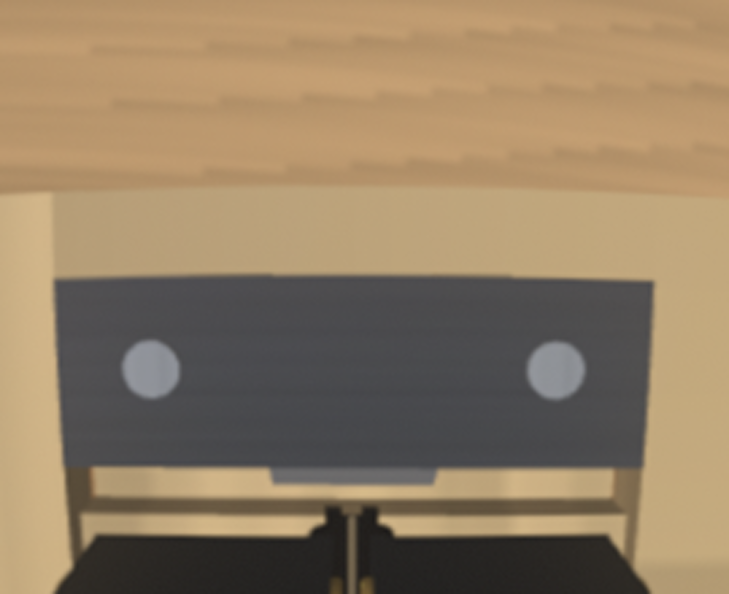

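The catch's grey nose now overlaps the cover's step (wrist crop, rows 468–485), so it has snapped in. I'll press one more light step to confirm it is seated.

```bash
python3 -m handwheel '[{"travel":[0,0,-1],"roll":0},{"travel":[0,0,-1],"roll":0}]'; python3 -m handwheel '[{"travel":[0,0,-1],"roll":0},{"travel":[0,0,-1],"roll":0}]'
```

```text
t: 23.15
eef_pos: [597.8, 138.0, 40.4]
tcp_rot: [2.945, 1.57, -0.103]
ft_force: [-2.6, -0.2, 7.2]
opening: 0.007
t: 23.35
eef_pos: [597.9, 138.0, 40.4]
tcp_rot: [3.031, 1.57, -0.016]
ft_force: [-4.9, -1.9, 14.7]
opening: 0.005
```

```bash
python3 -m handwheel '[{"travel":[0,0,5],"roll":0},{"travel":[0,0,30],"roll":0},{"travel":[0,0,70],"roll":0},{"travel":[0,0,110],"roll":0},{"travel":[0,-40,130],"roll":0},{"travel":[0,-85,140],"roll":0},{"travel":[0,-130,140],"roll":0},{"travel":[0,-175,140],"roll":0}]'
python3 -m handwheel '[{"travel":[-20,-45,0],"roll":0},{"travel":[-40,-90,0],"roll":0},{"travel":[-60,-130,0],"roll":0},{"travel":[-80,-170,0],"roll":0},{"travel":[-80,-170,0],"roll":0}]'
python3 - <<'E'
from h import *
a=optics.read_camera("top")[:,:,::-1]
cv2.imwrite('pics/u3.png',cv2.resize(a[190:345,140:330],None,fx=4,fy=3.8,interpolation=cv2.INTER_CUBIC))
cv2.imwrite('pics/u0.png',a)
b=optics.read_camera("scene")[:,:,::-1]
cv2.imwrite('pics/u2.png',cv2.resize(b[150:300,320:540],None,fx=3.6,fy=3.9,interpolation=cv2.INTER_CUBIC))
E
```

```text
t: 24.15
eef_pos: [597.6, -38.6, 179.5]
tcp_rot: [2.781, 1.57, -0.266]
ft_force: [0.3, 0.1, -0.4]
opening: 0.005
t: 24.65
eef_pos: [515.8, -210.9, 178.9]
tcp_rot: [1.108, 1.57, -1.944]
ft_force: [-0.2, 0.5, 0.4]
opening: 0.004
```

View pics/u3.png

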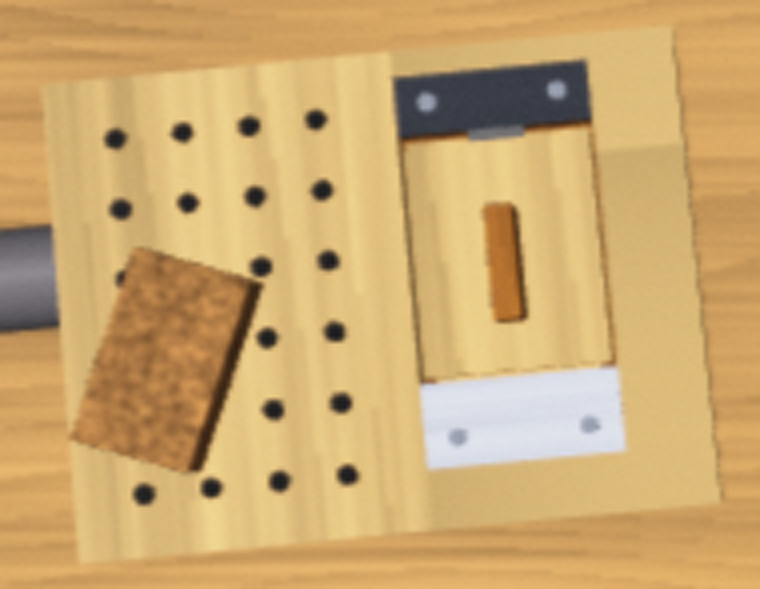

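View pics/u2.png

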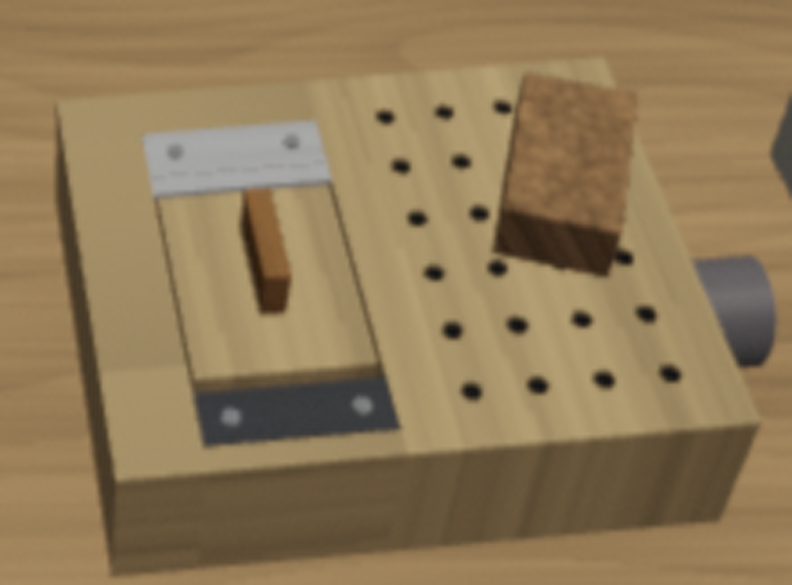

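View pics/u0.png

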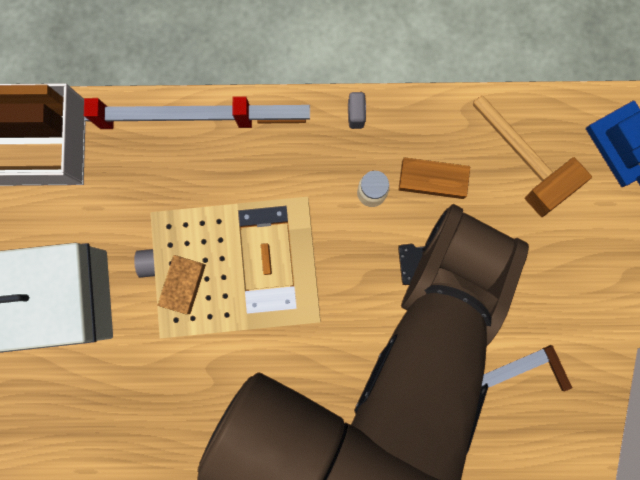

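```bash
python3 - <<'E'
from h import *
P=optics.camera_params("top");Q=optics.camera_params("scene")
def tri(a,b):
    r=[ray(P,140+(a[0]+.5)/4-.5,190+(a[1]+.5)/3.8-.5),ray(Q,320+(b[0]+.5)/3.6-.5,150+(b[1]+.5)/3.9-.5)]
    A=np.zeros((3,3));c=np.zeros(3)
    for o,d in r:
        d=d/np.linalg.norm(d);M=np.eye(3)-np.outer(d,d);A+=M;c+=M@o
    return np.linalg.solve(A,c).round(1)
print(tri((499,204),(276,278)),tri((509,321),(256,189)))
print('cover far edge/ corners top', tri((405,140),(380,364)),tri((596,124),(196,381)),tri((422,380),(330,183)),tri((614,363),(155,197)))
print('ref box top: plate', tri((585,60),(206,446)),tri((393,78),(399,428)),tri((429,468),(317,121)),tri((626,450),(143,134)))
E
```

```text
[570.6 134.1 110. ] [506.4 129.1 109. ]
cover far edge/ corners top [609.2 187.   88.6] [617.9  87.   87.3] [475.2 177.4  82.5] [484.1  75.5  82.1]
ref box top: plate [654.8  91.5  82.6] [645.1 193.6  82.9] [426.6 174.4  83. ] [435.9  70.1  83.3]
```

```bash
python3 -c "
from cell import job
print(job.job_done())"
```

```text
the job is handed in; nothing more can be done
None
```

The hatch is closed: the cover's tongue is tucked under the lip to the wall, and the other end is snapped under the sprung catch. I handed the job in at about 25 s, with the gripper clear of the cover. It gives no verdict.

**What I did**
- I gripped the cover's bar and tilted it to about 0.21 rad by resting its far end on the box's right rim.
- I lowered the tongue onto the ledge in front of the lip and slid it in until the wall was felt (5–10 N).
- I laid the cover down until it rested on the catch, let go, and pressed its end with the closed fingers until it snapped.

**Last checks**
- **Catch:** the wrist view shows the catch nose over the cover's step.
- **Seating:** a further press met a hard stop at about 15 N.
- **Flatness:** the grip bar's two ends measured 110 and 109 mm high, and 110 means lying flat.
- **Bystanders:** the jar, offcut and sand block look unmoved in the overhead view. The push block was hidden under the arm there, but the arm did not go near it.

**What failed or disagreed**
- **First grasp:** it closed above the bar, because the fingertips end well above the reported TCP. The pictures suggested about 31 mm, while the final press implied nearer 40 mm.
- **Snap force:** the force readings during the press stayed under about 2 N until the hard stop, so the click was seen and not felt.
- **Far corners:** their measured heights came out at 87–89 mm, against 82–83 mm for the near corners and the plates. I put that down to matching different edges in the two views, and relied on the bar, the catch and the hard stop instead.

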